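# Kit the vane tray at the pump assembly station

## Task

Get the pump's vane tray ready: turn the cream tray end for end, slide it nose first into the guide rails until it is fully home, and then swing the latch fully closed behind it. All the sound vanes on the mat must end up lying flat in the tray, side by side and not leaning on one another, and the chipped or short ones go in the red scrap bin. Leave the pump head, the grease tin and the wrench alone.

Things in the scene. Friction and masses are not known exactly. Their poses are not given: they have to be found in the camera images.
- tray: cream plastic tray, open box 172 mm long (x), 132 wide (y), 28 high, walls and floor 4 mm, inside 164 x 124, about 0.35 kg. Origin: centre of underside; +x points to the nose, -x to the tail; starts tail towards the rails. A runner 8 mm high along the foot of each long side (148 mm over both). Outside the tail's foot (x -96 to -86) a black bar 184 wide, 14 high, too wide for the rails.
- tray_nose (a point): middle of the tray's nose face, 86 mm along tray +x from the tray's origin, 5 mm above its underside; the runners' corners are chamfered here
- tray_handle (a point): centre of the grip bar of the aluminium hoop that spans the tray over its middle: a straight bar along the tray's y, 134 mm long, 10 mm thick along the tray's x, 14 mm high, its centre 62 mm above the tray's underside, right above the tray's origin. Below the bar the tray is open from nose to tail
- rails: fixed aluminium fixture: two rails 16 mm high, 128 long, 152 mm apart, with lips (140 mm between, 11 mm above the bench), a flared mouth, an end stop. Origin: on the bench, where the tray's origin lies when fully home; tray slides on the bench along rails +x, its +x the same way, till its nose meets the stop at x = 86 mm. Rails begin at x = -42, flare at -72 (173 mm wide)
- latch_pivot (a point): upright hinge axis of the latch, 106 mm before (-x) and 114 mm to the left (+y) of the rails' origin; this point is 56 mm above the bench
- latch_knob (a point): point to grip on the latch's knob, an upright black round post 16 mm in diameter, from 24 to 70 mm above the bench, on a steel arm (top 24 mm above the bench) 82 mm from the pivot; this point is 56 mm above the bench
- latch (a joint): latch arm angle, rad: starts 0 to 0.3 (open, beside the tray's way in), grows counter-clockwise seen from above; closed on its end stop at 2.09, the arm then straight across the way in (along rails -y), 4 mm behind the tail bar of a tray that is home. Needs about 1 N at the knob, stays where it is left
- mat: grey mat 270 x 190 x 3 mm, fixed, on which the batch of vanes lies; origin: centre of its underside
- bin: red picking bin, fixed, open on top, 170 (x) by 120 (y) by 60 mm high, wall and floor 4 mm; origin: centre of its underside; the scrap bin
- vane1: sound graphite pump vane, a flat dark bar 24 mm wide (x), 60 long (y), 14 thick, 45 g; the origin is the centre of the underside. z is the thickness. May be absent.
- vane2: sound graphite pump vane, a flat dark bar 24 mm wide (x), 60 long (y), 14 thick, 45 g; the origin is the centre of the underside. z is the thickness. May be absent.
- vane3: sound graphite pump vane, a flat dark bar 24 mm wide (x), 60 long (y), 14 thick, 45 g; the origin is the centre of the underside. z is the thickness. May be absent.
- vane4: sound graphite pump vane, a flat dark bar 24 mm wide (x), 60 long (y), 14 thick, 45 g; the origin is the centre of the underside. z is the thickness. May be absent.
- chipped1: chipped graphite pump vane, a flat dark bar 24 x 60 x 14 mm (x, y, z) with a corner broken off: full 24 mm width only from y = -30 to +4; from y = +4 to +30 just a strip 12 mm wide (x -12 to 0). Origin: centre of the underside of the 24 x 60 outline. 35 g. May be absent.
- chipped2: chipped graphite pump vane, a flat dark bar 24 x 60 x 14 mm (x, y, z) with a corner broken off: full 24 mm width only from y = -30 to +4; from y = +4 to +30 just a strip 12 mm wide (x -12 to 0). Origin: centre of the underside of the 24 x 60 outline. 35 g. May be absent.
- short1: broken-off short graphite pump vane, a flat dark bar 24 mm wide (x), only 38 long (y), 14 thick, 30 g; the origin is the centre of the underside. z is the thickness. May be absent.
- pump_head: bystander: brown-red ribbed cast pump head, about 115 mm across and 42 high, origin under its centre; leave alone
- grease_tin: bystander: round aluminium grease tin with a black lid, 65 mm in diameter, 45 high, origin under its centre; leave alone
- wrench: bystander: steel wrench 170 mm long lying on the bench; leave alone

How it is judged:
By the outcome, as a careful person would: the job done as asked, in the order asked, and still so for the second after the job is handed in, with the robot touching nothing.
Of vane1, vane2, vane3, vane4 only 2 to 4 are there at a start; the rules pass over those that are not, and their reading is None.
Of chipped1, chipped2, short1 only 2 to 3 are there at a start; the rules pass over those that are not, and their reading is None.
At some moment in a run one of vane1, vane2, vane3, vane4, chipped1, chipped2, short1, tray may be knocked a few centimetres aside while the robot is not near it.
Once in a run the grip may slacken for a moment while it holds something.
It also fails if it takes over 210 s, if anything falls off the work surface, if the arm or the gripper's body presses on something with over 40 N, if the wrist force passes 120 N, or if a joint passes its speed limit or range.

## Robot

A 7-joint arm with a two-finger parallel gripper is mounted at the origin on the work surface. World frame = base frame: x ahead of the robot, y to its left, z up, the work surface at z = 0. Lengths are in mm, angles in rad, forces in N, time in s.
With the tool pointing down it reaches from about 400 to 875 mm from the base axis. Payload 6.5 kg.
Tool frame: the origin (TCP) lies between the finger pads; the fingertips stand 8 mm ahead of it and the grasp point (between the pads) lies 11 mm behind it (bot.finger_overhang is the distance from the TCP to the fingertips, in mm); z points along the fingers, y is the line along which they close (so a half turn about z gives the same grasp; the last joint's range is limited). The gripper opens to 85 mm and grips with 20 to 120 N. Pads are 22 mm wide; open, the fingers measure 114 mm over their backs; the gripper's body (76 mm by 85 mm) begins 54 mm behind the grasp point. The pads swing forward as they close: fully open they stand 13 mm farther back than shut.
Start: joints at [-1.18, 0.536, -0.004, 1.538, 0.003, 1.067, -0.071], TCP at [286.695, 583.349, 239.29] pointing down, gripper open.
Joint ranges: [-2.7, 2.7], [-0.37, 2.16], [-1.27, 1.26], [0.24, 2.4], [-1.31, 4.45], [0.19, 1.91], [-2.76, 2.76]. Speed limits (rad/s): [2.39, 2.39, 3.14, 3.14, 3.14, 3.14, 3.14].

## Interface

Orientations are given as a rotation vector (axis times angle).
In Python, from cell import bot, workorder, readout, capture gives the robot as it stands (bot), with the cameras as plain functions, the job (workorder) and the readings (readout).
- The arm moves only by the tool shift_gripper, called after ">>>" as name(argument=value, ...) on one line, values as JSON. Schema: {"type":"object","properties":{"moves":{"type":"object","properties":{"wx":{"type":"array","items":{"type":"number"},"minItems":1,"maxItems":8},"wy":{"type":"array","items":{"type":"number"},"minItems":1,"maxItems":8},"wz":{"type":"array","items":{"type":"number"},"minItems":1,"maxItems":8},"x":{"type":"array","items":{"type":"number"},"minItems":1,"maxItems":8},"y":{"type":"array","items":{"type":"number"},"minItems":1,"maxItems":8},"z":{"type":"array","items":{"type":"number"},"minItems":1,"maxItems":8},"jaw":{"type":"array","items":{"type":"number"},"minItems":1,"maxItems":8}},"additionalProperties":false,"required":["wx","wy","wz","x","y","z","jaw"]},"grip_n":{"type":"number"},"only":{"type":"string"},"quiet":{"type":"boolean"},"lines":{"type":"string"}},"required":["moves"],"additionalProperties":false}. moves is an object with one list for each field, all of the same length, 1 to 8, a row being the entries at one place: wx, wy, wz (a rotation vector in units of 0.05 rad), x, y, z (the shift in shares of the most that a row can go, 1 being 62.5 mm), jaw (the finger opening in mm); each row shifts and turns the commanded pose from where the row before left it, along the tool's axes as they then stand; what a row does not reach is not made up. A row lasts 1/8 s, in which the tool goes at most 62.5 mm and 0.188 rad, less where a joint would pass 70% of its speed; a pose out of reach is approached as far as the arm can. The fingers move at their own pace and stop on an object; grip_n is the grip in N (left out, the last holds). Time passes only in rows, so rows that do not move let the fingers close. The tool returns the time, the measured TCP pose, the force, the opening and the grip force at its end. only (a regular expression) keeps the lines of the reply that match it, lines (a string "A,B") keeps lines A to B, and quiet returns only ok. Input that does not fit is refused with a message, and nothing moves.
- readout.get_state(): the state, without advancing time (a new reading comes with each control period).
- capture(name): name is "scene" or "top" or "wrist"; returns a dict with "frame" (400x640x3 uint8, blue, green, red), "fx", "fy", "cx", "cy" (pixels), "view" (4x4, takes a point from world to camera coordinates); the wrist camera has in their place "T_tool_cam" (4x4, takes a point from camera to tool coordinates, whose origin is the TCP and whose axes are the flange's). Camera axes: x right, y up, looking along -z (the intrinsics and any distortion apply to the point x, -y, -z); pixel columns grow to the right and rows downward; lengths in mm; the calibration is good to about 2 mm. The wrist camera is an equidistant fisheye: a pixel r from the principal point sees the ray r / f radians off the axis. A picture is of the moment at which its call begins: read the wrist's pose just before it. There is no depth.
- workorder.hand_in(): hands the job in; it is judged then, once.
The state is a dict: "time": time; "joints": joint angles; "joint_vel": joint speeds; "joint_torque": joint torques, N m; "eef_pos": TCP position; "tcp_rot": TCP orientation; "force": force on the tool from outside, world axes, zero at the start; "ft_torque": the same for the moment, N m; "opening": finger opening in mm; "grasp_force": force on a finger pad.
Only numpy, scipy, OpenCV 4.12 (cv2) and the standard library are available. Lean on these libraries where they do the work, as an engineer would, in place of code of your own. Each camera call takes 0.05 s, during which the arm holds its last target. There are 200 camera calls.

## Working session

There is one attempt and no reset: what is moved stays moved. The work goes in short steps, Python scripts to look and compute and a tool call to move; the robot and the scene stay as the last step left them, time stands still between calls to the robot, and variables do not carry over. Pictures are saved under pics/ and viewed, at most 14 in all, crops included, and the job is handed in when it is done.

```bash
ls; mkdir -p pics; python3 - <<'E'
from cell import bot, workorder, readout, capture
import cv2
s=readout.get_state(); print(s)
for n in("scene","top"):
    c=capture(n); cv2.imwrite(f"pics/{n}0.png",c["frame"]); print(n,c["fx"],c["fy"],c["cx"],c["cy"],c["view"],[k for k in c])
E
```

```text
cell.py
pics
{'time': 0.0, 'joints': array([-1.18019487,  0.53719387, -0.00443743,  1.53886862,  0.00257577,
        1.0673229 , -0.07117923]), 'joint_vel': array([-8.75200009e-04, -5.49115269e-04, -6.59728449e-04, -2.22700649e-05,
       -9.41243070e-04,  2.21632203e-04,  1.24011284e-03]), 'joint_torque': array([-4.70572159e-04, -5.83399737e+01,  1.04825221e+00, -2.59119344e+01,
        1.22749593e-02,  9.48682486e-03, -3.67131247e-05]), 'eef_pos': array([286.4354682 , 582.78515303, 238.39690039]), 'tcp_rot': array([-7.11129923e-01, -3.05974330e+00,  2.76798671e-03]), 'force': array([ 0.84272598, -0.44630317,  0.88083883]), 'ft_torque': array([0.02832017, 0.07042835, 0.00532547]), 'grasp_force': 0.0, 'opening': 85.57459681520965}
scene 378.8055447868006 378.8055447868006 319.1602814059766 198.76812656445367 [[-8.52570465e-01  5.22595938e-01 -4.13372720e-03  5.16224260e+02]
 [-4.25937358e-01 -6.90253598e-01  5.84916522e-01  1.77376012e+02]
 [ 3.02821678e-01  5.00443260e-01  8.11082964e-01 -1.12282533e+03]
 [ 0.00000000e+00  0.00000000e+00  0.00000000e+00  1.00000000e+00]] ['frame', 'fx', 'fy', 'cx', 'cy', 'view']
top 433.1653446837857 433.1653446837857 317.39353221280953 202.00459493055465 [[ 1.06836164e-02 -9.99939494e-01  2.62081463e-03 -3.98206728e+01]
 [ 9.96352381e-01  1.08671285e-02  8.46394625e-02 -6.09601124e+02]
 [-8.46628221e-02  1.70699935e-03  9.96408196e-01 -1.03022005e+03]
 [ 0.00000000e+00  0.00000000e+00  0.00000000e+00  1.00000000e+00]] ['frame', 'fx', 'fy', 'cx', 'cy', 'view']
```

```bash
python3 - <<'E'
import cv2
for n in("scene","top"):
    f=cv2.imread(f"pics/{n}0.png"); cv2.imwrite(f"pics/{n}0b.png",cv2.resize(f,(800,500),interpolation=cv2.INTER_CUBIC))
E
```

```text
(no output)
```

View pics/top0b.png

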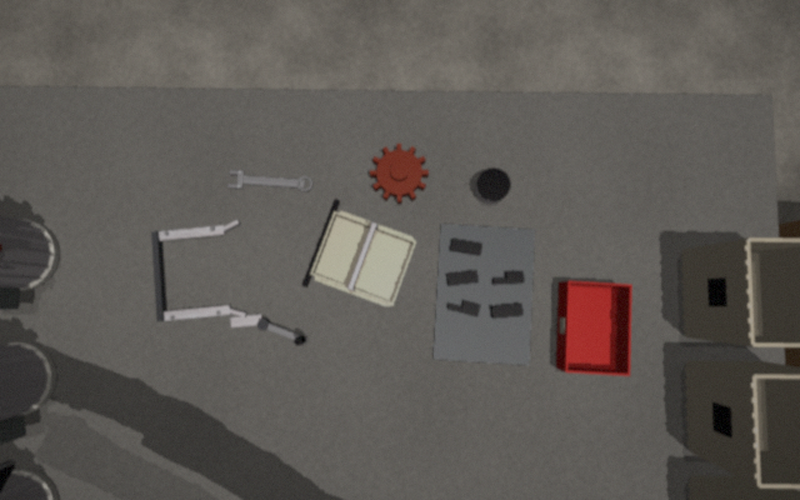

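View pics/scene0.png

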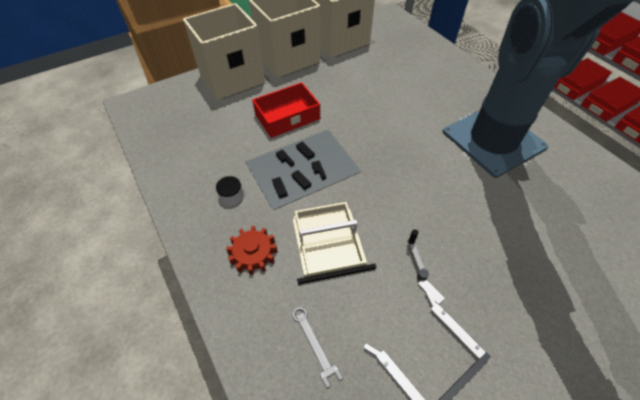

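Top view: rails at left opening right (closed end x≈158), the tray in the middle with its tail bar to the left, five vanes on the mat, the bin at right, and the latch knob at about (300,337). The next step is enlarged crops to measure from.

```bash
cat > h.py <<'E'
import numpy as np, cv2, json
from scipy.spatial.transform import Rotation as R
from cell import bot, workorder, readout, capture
np.set_printoptions(precision=1,suppress=True)
def ray(c,u,v):
    "world origin and ray for fixed camera"
    d=np.array([(u-c["cx"])/c["fx"],-(v-c["cy"])/c["fy"],-1.])
    V=c["view"]; return -V[:3,:3].T@V[:3,3], V[:3,:3].T@d
def wray(c,s,u,v):
    "wrist fisheye"
    a=np.array([u-c["cx"],v-c["cy"]])/c["fx"]; r=np.hypot(*a)+1e-9
    d=np.array([a[0]/r*np.sin(r),-a[1]/r*np.sin(r),-np.cos(r)])
    T=c["T_tool_cam"]; Q=R.from_rotvec(s["tcp_rot"]).as_matrix()
    return s["eef_pos"]+Q@T[:3,3], Q@T[:3,:3]@d
def onz(od,z):
    o,d=od; return o+d*(z-o[2])/d[2]
def cap(n,name):
    s=readout.get_state(); c=capture(n); cv2.imwrite(f"pics/{name}.png",c["frame"])
    import pickle; pickle.dump((s,{k:c[k] for k in c if k!="frame"}),open(f"pics/{name}.pkl","wb")); return s,c
def load(name):
    import pickle; return pickle.load(open(f"pics/{name}.pkl","rb"))
def crop(name,u0,v0,w,h,k,out):
    f=cv2.imread(f"pics/{name}.png")[v0:v0+h,u0:u0+w]
    f=cv2.convertScaleAbs(cv2.resize(f,None,fx=k,fy=k,interpolation=cv2.INTER_CUBIC),alpha=1.4,beta=20)
    st=20 if k<6 else 10
    for u in range(-(-u0//st)*st,u0+w,st):
        cv2.putText(f,str(u),((u-u0)*k,9),0,.33,(0,255,255),1); cv2.line(f,((u-u0)*k,10),((u-u0)*k,16),(0,255,255),1)
    for v in range(-(-v0//st)*st,v0+h,st):
        cv2.putText(f,str(v),(0,(v-v0)*k+3),0,.33,(0,255,255),1); cv2.line(f,(22,(v-v0)*k),(28,(v-v0)*k),(0,255,255),1)
    cv2.imwrite(f"pics/{out}.png",f)
def go(x=None,y=None,z=None,yaw=None,s=None):
    "shift needed in tool axes with tool pointing down, to reach TCP x,y,z; yaw=world angle of the closing line (mod pi)"
    s=s or readout.get_state(); Q=R.from_rotvec(s["tcp_rot"]).as_matrix(); p=s["eef_pos"]
    t=np.array([p[i] if q is None else q for i,q in enumerate((x,y,z))])
    ya=Q[:2,1]; cur=np.arctan2(ya[1],ya[0])
    print("pos",p,"closing yaw %.3f"%cur,"tilt",Q[:,2],"q7 %.2f"%s["joints"][6],"open %.1f"%s["opening"],"t %.1f"%s["time"])
    print("tool d before turning",Q.T@(t-p))
    if yaw is not None:
        d=(yaw-cur+np.pi/2)%np.pi-np.pi/2; print("tool rz",-d, "(or",-d+np.pi,-d-np.pi,")")
        Q2=R.from_euler('z',d).as_matrix()@Q; print("tool d after turning",Q2.T@(t-p))
E
python3 - <<'E'
from h import *
cap("top","t1"); crop("t1",335,170,150,140,5,"c1"); crop("t1",115,150,220,140,3,"c2")
w=capture("wrist"); print({k:w[k] for k in w if k!="frame"})
E
```

```text
{'fx': 309.70691628693146, 'fy': 309.70691628693146, 'cx': 325.07515775028367, 'cy': 199.3814870864146, 'T_tool_cam': array([[  -0. ,    1. ,    0.3,   68.2],
       [   1. ,    0. ,    0. ,   -0.4],
       [   0. ,    0.3,   -1. , -133.5],
       [   0. ,    0. ,    0. ,    1. ]])}
```

View pics/c1.png

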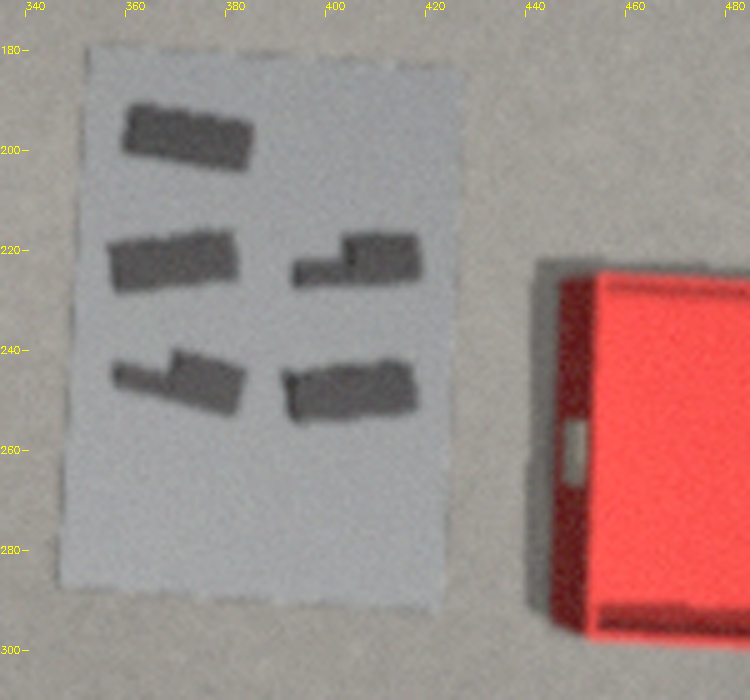

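View pics/c2.png

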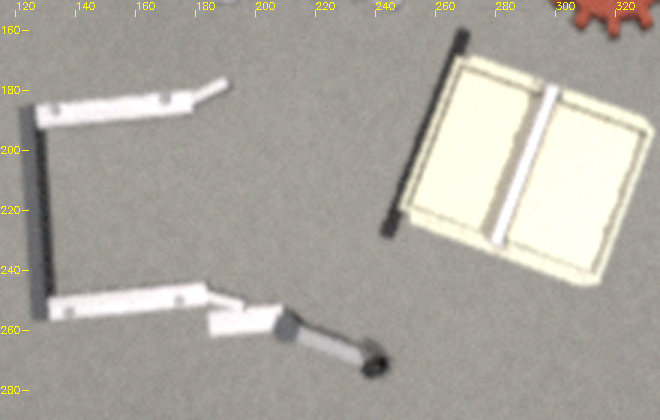

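```bash
python3 - <<'E'
from h import *
s,c=load("t1")
def P(px,z,k,u0,v0): return onz(ray(c,u0+px[0]/k,v0+px[1]/k),z)
c1=lambda px,z:P(px,z,5,335,170); c2=lambda px,z:P(px,z,3,115,150)
ang=lambda a,b:np.degrees(np.arctan2(*(b-a)[[1,0]]))
for n,q in dict(VA=[(128,103),(253,122),(247,172),(122,152)],VB=[(107,243),(233,230),(240,278),(115,293)],VC=[(292,372),(412,360),(419,408),(299,422)],CA=[(344,235),(420,233),(421,280),(345,285)],CB=[(178,350),(246,370),(237,417),(165,395)]).items():
    q=[c1(p,17) for p in q]; print(n,np.mean(q,0),"sides",np.linalg.norm(q[0]-q[1]),np.linalg.norm(q[1]-q[2]),"ang",ang(q[0],q[1]),ang(q[3],q[2]))
print("mat",[c1(p,3) for p in [(88,45),(463,68),(442,608),(60,587)]])
print("bin",c1((595,272),60),c1((587,635),60))
h=c2((553,88),69),c2((497,243),69); print("handle",h,np.mean(h,0),np.linalg.norm(h[0]-h[1]),ang(*h))
t=c2((463,30),14),c2((388,235),14);print("tail bar",t,np.mean(t,0),np.linalg.norm(t[0]-t[1]),ang(*t))
r=[c2(p,16) for p in [(37,106),(190,92),(37,128),(192,110),(48,298),(207,284),(50,320),(210,302)]]
print("rail angs",[ang(r[i+1],r[i]) for i in (0,2,4,6)],"len",np.linalg.norm(r[2]-r[3]),np.linalg.norm(r[5]-r[4]),"gap",np.linalg.norm((r[2]+r[3]-r[4]-r[5])/2))
m=(r[3]+r[5])/2;print("x=-42 mid",m, "left mid",(r[2]+r[4])/2)
print("pivot",c2((286,326),30),"knob",c2((375,365),70))
E
```

```text
VA [ 623.5 -168.8   17. ] sides 62.23666613280388 24.929100349207086 ang -98.07287611543697 -98.5096877128937
VB [ 562.5 -162.    17. ] sides 62.207229341092365 23.732092894254176 ang -83.49430455548077 -82.56061129735448
VC [ 500.3 -250.7   17. ] sides 58.98850752168433 23.47957598040258 ang -83.7166231565611 -82.79681580801392
CA [ 565.  -264.4   17. ] sides 37.338572553378064 23.035160808640914 ang -87.87336573591199 -85.63076443932837
CB [ 503.2 -178.    17. ] sides 34.4874341141706 23.261426009461623 ang -105.76069738387244 -106.33586744338481
mat [array([ 670.7, -120.8,    3. ]), array([ 661.2, -308.5,    3. ]), array([ 394.5, -295.3,    3. ]), array([ 402.7, -108.1,    3. ])]
bin [ 557.8 -354.9   60. ] [ 389.5 -348.4   60. ]
handle (array([659.3,   9.8,  69. ]), array([537.8,  51.5,  69. ])) [598.5  30.6  69. ] 128.48215620309924 161.078417054074
tail bar (array([714.5,  87.3,  14. ]), array([544.3, 145.2,  14. ])) [629.4 116.2  14. ] 179.7771476487828 161.2208250093779
rail angs [np.float64(95.91863990357308), np.float64(97.32408595599966), np.float64(95.63381832403559), np.float64(97.01283321064824)] len 127.60730682236391 129.1904355553881 gap 141.37684284573652
x=-42 mid [574.  299.7  16. ] left mid [559.5 427.3  16. ]
pivot [470.4 222.3  30. ] knob [443.3 143.4  70. ]
```

```bash
python3 - <<'E'
from h import *
go(598.5,30.6,140,np.radians(71))
E
```

```text
pos [286.5 583.  238.7] closing yaw 1.114 tilt [-0. -0. -1.] q7 -0.07 open 85.4 t 0.2
tool d before turning [-523.6 -358.1   99.1]
tool rz -0.12515484105343933 (or 3.0164378125363536 -3.2667474946432327 )
tool d after turning [-474.8 -420.6   99.2]
```

Careful with the scale: shifts go in shares of 62.5 mm and turns go in units of 0.05 rad. That gives: -43 mm is -0.688, -38 mm is -0.608, -0.125 rad is -2.5.

>>> shift_gripper(moves={"wx": [0, 0, 0, 0, 0, 0, 0, 0], "wy": [0, 0, 0, 0, 0, 0, 0, 0], "wz": [-2.5, 0, 0, 0, 0, 0, 0, 0], "x": [0, -0.688, -0.688, -0.688, -0.688, -0.688, -0.688, -0.688], "y": [0, -0.608, -0.608, -0.608, -0.608, -0.608, -0.608, -0.608], "z": [0, 0.08, 0.08, 0.144, 0.144, 0.144, 0.144, 0.144], "jaw": [50, 50, 50, 50, 50, 50, 50, 50]}, grip_n=60)

```text
time: 1.2
eef_pos: [485.4, 232.2, 184.1]
tcp_rot: [0.518, 3.098, 0.0]
force: [0.5, -0.8, 1.2]
opening: 50.1
grasp_force: 0.0
```

>>> shift_gripper(moves={"wx": [0, 0, 0, 0, 0, 0], "wy": [0, 0, 0, 0, 0, 0], "wz": [0, 0, 0, 0, 0, 0], "x": [-0.688, -0.688, -0.688, -0.64, 0, 0], "y": [-0.608, -0.608, -0.608, -0.608, 0, 0], "z": [0.144, 0.144, 0.144, 0.144, 0, 0], "jaw": [40, 40, 40, 40, 40, 40]})

```text
time: 1.95
eef_pos: [594.6, 35.7, 148.1]
tcp_rot: [-0.519, -3.098, -0.001]
force: [-0.5, 0.1, -0.4]
opening: 40.0
grasp_force: 0.0
```

```bash
python3 - <<'E'
from h import *
go(598.5,30.6,52,np.radians(71))
cap("wrist","w1"); 
E
```

```text
pos [594.6  35.7 148.1] closing yaw 1.239 tilt [-0.  0. -1.] q7 1.16 open 40.0 t 1.9
tool d before turning [-5.5 -3.6 96.1]
tool rz -0.0001041219765400836 (or 3.141488531613253 -3.1416967755663334 )
tool d after turning [-5.5 -3.6 96.1]
```

View pics/w1.png

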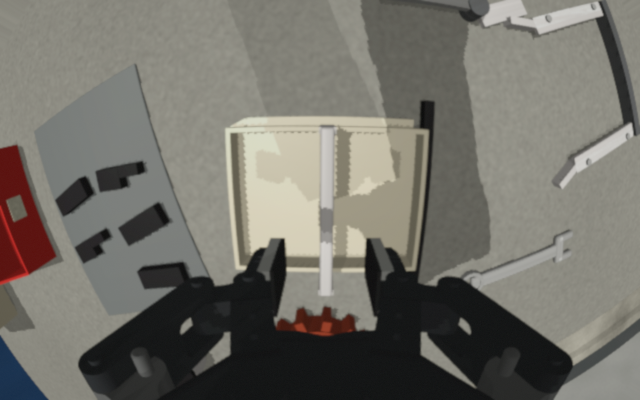

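Wrist view: the handle bar runs from (327,126) to (324,295), nicely between the fingers at columns 275 and 378.

```bash
python3 - <<'E'
from h import *
s,c=load("w1")
a,b=[onz(wray(c,s,*p),69) for p in((327,126),(324.5,295))]
m=(a+b)/2; print(a,b,m,np.linalg.norm(a-b),np.degrees(np.arctan2(*(a-b)[[1,0]])))
go(m[0],m[1],52,np.radians(71))
E
```

```text
[537.8  56.2  69. ] [662.2  11.3  69. ] [600.   33.7  69. ] 132.22531365756666 160.14669567400813
pos [594.5  36.7 148.2] closing yaw 1.241 tilt [-0.  0. -1.] q7 1.16 open 40.2 t 2.0
tool d before turning [-6.3 -1.1 96.2]
tool rz 0.001514828113416078 (or 3.1431074817032094 -3.140077825476377 )
tool d after turning [-6.3 -1.1 96.2]
```

>>> shift_gripper(moves={"wx": [0, 0, 0, 0, 0, 0, 0, 0], "wy": [0, 0, 0, 0, 0, 0, 0, 0], "wz": [0, 0, 0, 0, 0, 0, 0, 0], "x": [-0.096, 0, 0, 0, 0, 0, 0, 0], "y": [-0.016, 0, 0, 0, 0, 0, 0, 0], "z": [0.64, 0.64, 0.256, 0, 0, 0, 0, 0], "jaw": [40, 40, 40, 40, 5, 5, 5, 5]}, grip_n=80)

```text
time: 3.0
eef_pos: [601.6, 32.5, 54.1]
tcp_rot: [0.518, 3.096, 0.002]
force: [-1.1, 0.7, 6.6]
opening: 8.4
grasp_force: 79.3
```

>>> shift_gripper(moves={"wx": [0, 0, 0, 0, 0], "wy": [0, 0, 0, 0, 0], "wz": [0, 0, 0, 0, 0], "x": [0, 0, 0, 0, 0], "y": [0, 0, 0, 0, 0], "z": [0, -0.32, -0.48, -0.4, 0], "jaw": [0, 0, 0, 0, 0]}, grip_n=80)

```text
time: 3.62
eef_pos: [602.0, 32.2, 130.1]
tcp_rot: [0.518, 3.094, 0.002]
force: [-0.1, -0.7, -3.4]
opening: 8.6
grasp_force: 78.5
```

>>> shift_gripper(moves={"wx": [0, 0, 0, 0, 0, 0, 0, 0], "wy": [0, 0, 0, 0, 0, 0, 0, 0], "wz": [2, 3.4, 3.6, 3.6, 3.6, 3.6, 3.6, 3.6], "x": [0, 0, 0, 0, 0, 0, 0, 0], "y": [0, 0, 0, 0, 0, 0, 0, 0], "z": [0, 0, 0, 0, 0, 0, 0, 0], "jaw": [0, 0, 0, 0, 0, 0, 0, 0]}, grip_n=100)

```text
time: 4.62
eef_pos: [599.3, 32.2, 126.3]
tcp_rot: [-2.347, -2.087, 0.002]
force: [-0.8, 0.4, -3.6]
opening: 7.7
grasp_force: 100.4
```

>>> shift_gripper(moves={"wx": [0, 0, 0, 0, 0, 0, 0, 0], "wy": [0, 0, 0, 0, 0, 0, 0, 0], "wz": [3.6, 3.6, 3.6, 3.6, 3.6, 3.6, 3.4, 2], "x": [0, 0, 0, 0, 0, 0, 0, 0], "y": [0, 0, 0, 0, 0, 0, 0, 0], "z": [0, 0, 0, 0, 0, 0, 0, 0], "jaw": [0, 0, 0, 0, 0, 0, 0, 0]}, grip_n=100)

```text
time: 5.62
eef_pos: [599.4, 32.4, 126.3]
tcp_rot: [3.137, 0.167, -0.003]
force: [0.2, -0.1, -2.6]
opening: 7.9
grasp_force: 100.4
```

```bash
python3 - <<'E'
from h import *
go(590.1,157.8,100,np.radians(-83.5))
E
```

```text
pos [599.4  32.4 126.3] closing yaw -1.465 tilt [-0. -0. -1.] q7 -1.06 open 7.9 t 5.6
tool d before turning [   4.1 -125.7   26.3]
tool rz -0.00738234884014477 (or 3.134210304749648 -3.148975002429938 )
tool d after turning [   5.  -125.6   26.3]
```

>>> shift_gripper(moves={"wx": [0, 0, 0, 0, 0, 0], "wy": [0, 0, 0, 0, 0, 0], "wz": [0, 0, 0, 0, 0, 0], "x": [0.016, 0.016, 0.016, 0.016, 0, 0], "y": [-0.4, -0.56, -0.56, -0.48, 0, 0], "z": [0, 0.096, 0.16, 0.16, 0, 0], "jaw": [0, 0, 0, 0, 0, 0]}, grip_n=100)

```text
time: 6.38
eef_pos: [590.2, 155.8, 101.0]
tcp_rot: [3.136, 0.172, -0.001]
force: [0.6, 0.0, -2.4]
opening: 7.9
grasp_force: 100.4
```

```bash
python3 - <<'E'
from h import *
go(590.1,157.8,100,np.radians(-83.5))
cap("top","t2"); crop("t2",115,140,200,140,4,"c3")
E
```

```text
pos [590.2 155.8 101. ] closing yaw -1.461 tilt [-0. -0. -1.] q7 -1.24 open 7.9 t 6.4
tool d before turning [ 0.1 -2.   1. ]
tool rz -0.0040989425959481185 (or 3.137493710993845 -3.145691596185741 )
tool d after turning [ 0.1 -2.   1. ]
```

View pics/c3.png

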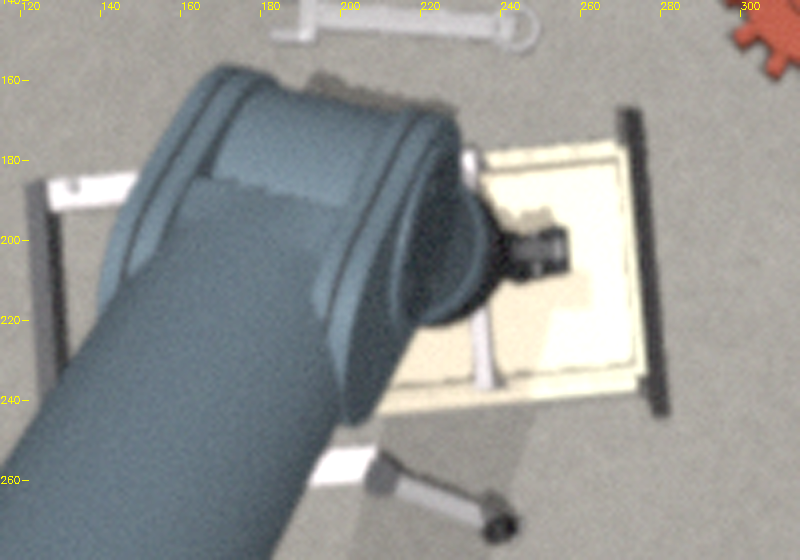

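The tray now hangs nose-left over the bench, tail bar from (272.5,167) to (280,244). I'll check its angle and centre-line against the rails.

```bash
python3 - <<'E'
from h import *
s,c=load("t2")
zb=s["eef_pos"][2]-53+14
a,b=[onz(ray(c,115+p[0]/4,140+p[1]/4),zb) for p in((629,108),(658,415))]
print(a,b,np.linalg.norm(a-b),"nose dir",np.degrees(np.arctan2(*(a-b)[[1,0]]))+90)
m=(a+b)/2; th=np.radians(96.5); ex=np.array([np.cos(th),np.sin(th)]); ey=np.array([-ex[1],ex[0]])
o=np.array([569.2,341.6]); d=m[:2]-o; print("tail mid rails frame",d@ex,d@ey); d=s["eef_pos"][:2]-o; print("tcp rails",d@ex,d@ey)
E
```

```text
[689.   74.7  62. ] [508.1  54.3  62. ] 182.0301517766223 nose dir 96.45176846166427
tail mid rails frame -278.665999265993 2.172960950581865
tcp rails -186.99693292616556 0.1382144032711874
```

Scaled: 3 mm is 0.048, 20 mm is 0.32.

>>> shift_gripper(moves={"wx": [0, 0, 0, 0, 0, 0], "wy": [0, 0, 0, 0, 0, 0], "wz": [0, 0, 0, 0, 0, 0], "x": [0, 0, 0, 0, 0, 0], "y": [0, 0, 0, 0, 0, 0], "z": [0.32, 0.288, 0.096, 0.048, 0, 0], "jaw": [0, 0, 0, 0, 0, 0]}, grip_n=60)

```text
time: 7.18
eef_pos: [590.9, 156.9, 54.5]
tcp_rot: [3.137, 0.172, 0.001]
force: [0.0, 0.1, -2.3]
opening: 8.0
grasp_force: 100.4
```

>>> shift_gripper(moves={"wx": [0, 0, 0, 0, 0, 0, 0, 0], "wy": [0, 0, 0, 0, 0, 0, 0, 0], "wz": [0, 0, 0, 0, 0, 0, 0, 0], "x": [0, 0, 0, 0, 0, 0, 0, 0], "y": [0, 0, 0, 0, 0, 0, 0, 0], "z": [0.032, 0, 0, 0, 0, 0, 0, 0], "jaw": [0, 0, 0, 25, 25, 0, 0, 0]}, grip_n=35)

```text
time: 8.18
eef_pos: [590.8, 156.8, 52.4]
tcp_rot: [3.137, 0.172, 0.001]
force: [0.7, -0.2, 0.8]
opening: 9.5
grasp_force: 34.7
```

```bash
python3 - <<'E'
from h import *
th=np.radians(96.5); ex=np.array([np.cos(th),np.sin(th)])
go(569.2,341.6,None,np.radians(-83.5))
E
```

```text
pos [590.8 156.8  52.4] closing yaw -1.461 tilt [ 0. -0. -1.] q7 -1.20 open 9.5 t 8.2
tool d before turning [  -1.2 -186.    -0. ]
tool rz -0.0036692724035838342 (or 3.1379233811862095 -3.1452619259933767 )
tool d after turning [  -0.5 -186.    -0. ]
```

>>> shift_gripper(moves={"wx": [0, 0, 0, 0, 0, 0], "wy": [0, 0, 0, 0, 0, 0], "wz": [-0.06, 0, 0, 0, 0, 0], "x": [0, 0, 0, 0, 0, 0], "y": [-0.24, -0.24, -0.192, -0.192, -0.192, -0.192], "z": [0, 0, 0, 0, 0, 0], "jaw": [0, 0, 0, 0, 0, 0]})

```text
time: 8.93
eef_pos: [581.7, 235.0, 52.3]
tcp_rot: [3.136, 0.177, 0.0]
force: [0.7, -3.1, 2.5]
opening: 9.5
grasp_force: 34.9
```

>>> shift_gripper(moves={"wx": [0, 0, 0, 0], "wy": [0, 0, 0, 0], "wz": [0, 0, 0, 0], "x": [0, 0, 0, 0], "y": [-0.16, -0.16, -0.16, -0.16], "z": [0, 0, 0, 0], "jaw": [0, 0, 0, 0]})

```text
time: 9.43
eef_pos: [577.3, 274.6, 52.4]
tcp_rot: [3.136, 0.177, 0.0]
force: [0.8, -3.0, 3.5]
opening: 9.3
grasp_force: 35.0
```

>>> shift_gripper(moves={"wx": [0, 0, 0, 0], "wy": [0, 0, 0, 0], "wz": [0, 0, 0, 0], "x": [0, 0, 0, 0], "y": [-0.16, -0.16, -0.16, -0.16], "z": [0, 0, 0, 0], "jaw": [0, 0, 0, 0]})

```text
time: 9.93
eef_pos: [572.8, 314.4, 52.4]
tcp_rot: [3.136, 0.177, 0.0]
force: [-0.6, -4.0, 3.0]
opening: 9.3
grasp_force: 35.1
```

Sliding smoothly at 3–4 N; about 27 mm remain to the stop.

Scaled: -3 mm is -0.048, -8 mm is -0.128.

>>> shift_gripper(moves={"wx": [0, 0, 0, 0, 0], "wy": [0, 0, 0, 0, 0], "wz": [0, 0, 0, 0, 0], "x": [0, 0, 0, 0, 0], "y": [-0.128, -0.128, -0.08, -0.048, 0], "z": [0, 0, 0, 0, 0], "jaw": [0, 0, 0, 0, 0]})

```text
time: 10.55
eef_pos: [570.1, 338.2, 52.4]
tcp_rot: [-3.136, -0.177, -0.0]
force: [1.0, -0.9, 5.1]
opening: 9.6
grasp_force: 35.2
```

>>> shift_gripper(moves={"wx": [0, 0, 0], "wy": [0, 0, 0], "wz": [0, 0, 0], "x": [0, 0, 0], "y": [-0.032, -0.016, -0.016], "z": [0, 0, 0], "jaw": [0, 0, 0]})

```text
time: 10.92
eef_pos: [569.8, 341.3, 52.4]
tcp_rot: [3.136, 0.176, 0.0]
force: [0.1, -4.3, 5.5]
opening: 9.7
grasp_force: 35.3
```

>>> shift_gripper(moves={"wx": [0, 0, 0], "wy": [0, 0, 0], "wz": [0, 0, 0], "x": [0, 0, 0], "y": [-0.032, -0.016, 0], "z": [0, 0, 0], "jaw": [0, 0, 0]})

```text
time: 11.3
eef_pos: [569.6, 343.0, 52.4]
tcp_rot: [3.135, 0.175, 0.0]
force: [0.3, -6.6, 6.2]
opening: 9.7
grasp_force: 35.4
```

Scaled: -2 mm is -0.032.

>>> shift_gripper(moves={"wx": [0, 0], "wy": [0, 0], "wz": [0, 0], "x": [0, 0], "y": [-0.032, 0], "z": [0, 0], "jaw": [0, 0]})

```text
time: 11.55
eef_pos: [569.6, 343.1, 52.4]
tcp_rot: [3.133, 0.174, -0.0]
force: [-0.0, -10.7, 6.5]
opening: 9.5
grasp_force: 35.6
```

>>> shift_gripper(moves={"wx": [0, 0], "wy": [0, 0], "wz": [0, 0], "x": [0, 0], "y": [-0.032, 0], "z": [0, 0], "jaw": [0, 0]})

```text
time: 11.8
eef_pos: [569.6, 343.2, 52.3]
tcp_rot: [3.13, 0.172, -0.001]
force: [0.0, -14.4, 8.8]
opening: 9.0
grasp_force: 35.8
```

>>> shift_gripper(moves={"wx": [0, 0], "wy": [0, 0], "wz": [0, 0], "x": [0, 0], "y": [-0.032, 0], "z": [0, 0], "jaw": [0, 0]})

```text
time: 12.05
eef_pos: [569.6, 343.4, 52.5]
tcp_rot: [3.128, 0.17, -0.001]
force: [-1.4, -17.7, 10.1]
opening: 9.0
grasp_force: 36.1
```

Home: it stops dead at y≈343 and the force builds. I'll relieve, release, lift and head for the latch knob.

>>> shift_gripper(moves={"wx": [0, 0, 0, 0, 0, 0], "wy": [0, 0, 0, 0, 0, 0], "wz": [0, 0, 0, 0, 0, 0], "x": [0, 0, 0, 0, 0, 0], "y": [0.08, 0, 0, 0, 0, 0], "z": [0, 0, 0, -0.8, -0.8, 0], "jaw": [0, 40, 40, 40, 40, 40]})

```text
time: 12.8
eef_pos: [571.3, 347.8, 156.3]
tcp_rot: [-3.132, -0.179, -0.009]
force: [0.2, 0.1, 0.0]
opening: 40.0
grasp_force: 0.0
```

```bash
python3 - <<'E'
from h import *
go(445.6,143.9,120,np.radians(0))
cap("wrist","w2"); crop("w2",0,0,640,400,1,"w2b")
E
```

```text
pos [571.3 347.8 156.3] closing yaw -1.457 tilt [ 0.  0. -1.] q7 -1.58 open 40.0 t 12.8
tool d before turning [-148.3  188.4   34.7]
tool rz -1.4565283390920354 (or 1.6850643144977577 -4.598120992681828 )
tool d after turning [-204.2 -125.5   35.5]
```

View pics/w2b.png

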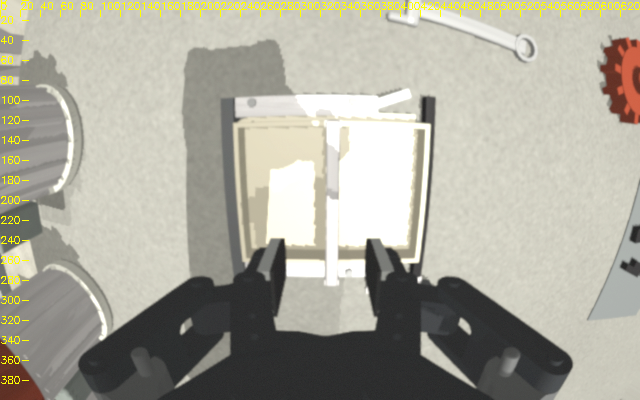

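The tray sits between the rails with its nose on the stop bar (column 232) and the tail bar at column 428. On to the knob.

>>> shift_gripper(moves={"wx": [0, 0, 0, 0, 0, 0], "wy": [0, 0, 0, 0, 0, 0], "wz": [0, 0, 0, 0, 0, 0], "x": [-0.48, -0.64, -0.64, -0.64, 0, 0], "y": [0.608, 0.8, 0.8, 0.8, 0, 0], "z": [0, 0, 0, 0, 0, 0], "jaw": [50, 50, 50, 50, 50, 50]}, grip_n=30)

```text
time: 13.6
eef_pos: [443.7, 147.0, 151.8]
tcp_rot: [-3.136, -0.179, 0.001]
force: [0.2, 0.2, -0.4]
opening: 50.0
grasp_force: 0.0
```

```bash
python3 - <<'E'
from h import *
go(444,143.6,45)
cap("wrist","w3"); crop("w3",220,120,220,180,3,"w3b")
E
```

```text
pos [443.7 147.  151.8] closing yaw -1.457 tilt [-0.  0. -1.] q7 -1.32 open 50.0 t 13.6
tool d before turning [ -0.    3.4 106.8]
```

View pics/w3b.png

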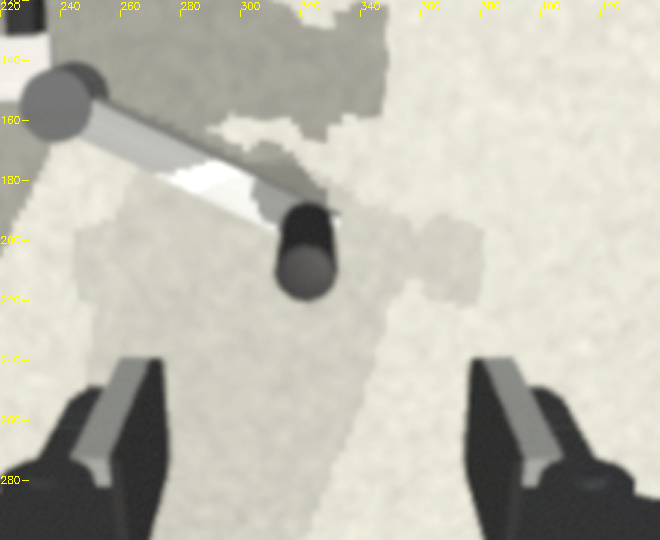

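```bash
python3 - <<'E'
from h import *
s,c=load("w3")
k=onz(wray(c,s,322.3,210.7),70); p=onz(wray(c,s,238.7,155),34); print(k,p,np.linalg.norm((k-p)[:2]))
go(k[0],k[1],45)
th=np.radians(96.5)
for n,(pv) in dict(rails=np.array([468,223.4]),wrist=p[:2]).items():
    print(n,"angle rails deg",np.degrees(np.arctan2(*(k[:2]-pv)[::-1])-th)%360, "r",np.linalg.norm(k[:2]-pv))
E
```

```text
[443.2 148.5  70. ] [472.  222.5  34. ] 79.4487763592258
pos [444.2 147.4 151.9] closing yaw -1.456 tilt [ 0.  0. -1.] q7 -1.32 open 50.0 t 13.7
tool d before turning [ -0.9  -1.2 106.9]
rails angle rails deg 155.15890094916355 r 78.94740628618996
wrist angle rails deg 152.20184749639932 r 79.4487763592258
```

Scaled: 50 mm is 0.8, 40 mm is 0.64.

>>> shift_gripper(moves={"wx": [0, 0, 0, 0, 0, 0, 0], "wy": [0, 0, 0, 0, 0, 0, 0], "wz": [0, 0, 0, 0, 0, 0, 0], "x": [-0.016, 0, 0, 0, 0, 0, 0], "y": [0, 0, 0, 0, 0, 0, 0], "z": [0.8, 0.64, 0.272, 0, 0, 0, 0], "jaw": [50, 50, 50, 0, 0, 0, 0]}, grip_n=30)

```text
time: 14.52
eef_pos: [444.3, 148.7, 45.9]
tcp_rot: [-3.134, -0.181, -0.004]
force: [3.3, 5.3, -11.4]
opening: 15.3
grasp_force: 29.6
```

```bash
python3 - <<'E'
from h import *
s=readout.get_state(); k=s["eef_pos"][:2]; print(k)
pv=np.array([469.5,223.5]); a=k-pv; r=np.hypot(*a); a0=np.arctan2(a[1],a[0]); Q=R.from_rotvec(s["tcp_rot"]).as_matrix()
a1=np.radians(96.5-90)
print(r,np.degrees(a0),np.degrees(a1))
P=[pv+82*np.array([np.cos(t),np.sin(t)]) for t in a0+np.linspace(0,1,13)*(a1-a0)]; P[0]=k
for i in range(12): print((Q.T@np.r_[P[i+1]-P[i],0])[:2])
E
```

```text
[444.3 148.7]
78.9248244790543 -108.64955160973668 6.5
[11.5  7.6]
[13.5  2.6]
[13.7  0.3]
[13.6 -2. ]
[13.1 -4.2]
[12.2 -6.3]
[10.9 -8.3]
[  9.4 -10. ]
[  7.6 -11.4]
[  5.6 -12.5]
[  3.4 -13.3]
[  1.2 -13.7]
```

Scaled: 12 mm is 0.192, 4.5 mm is 0.072.

>>> shift_gripper(moves={"wx": [0, 0, 0, 0, 0], "wy": [0, 0, 0, 0, 0], "wz": [0, 0, 0, 0, 0], "x": [0.192, 0.216, 0.2192, 0.2176, 0.2096], "y": [0.072, 0.0416, 0.0048, -0.032, -0.0672], "z": [0, 0, 0, 0, 0], "jaw": [0, 0, 0, 0, 0]})

```text
time: 15.15
eef_pos: [508.0, 152.7, 45.7]
tcp_rot: [-3.136, -0.179, 0.002]
force: [-5.3, 0.2, 1.9]
opening: 15.0
grasp_force: 30.8
```

>>> shift_gripper(moves={"wx": [0, 0, 0, 0, 0], "wy": [0, 0, 0, 0, 0], "wz": [0, 0, 0, 0, 0], "x": [0.1952, 0.1744, 0.1504, 0.1216, 0], "y": [-0.1008, -0.1328, -0.16, -0.1824, 0], "z": [0, 0, 0, 0, 0], "jaw": [0, 0, 0, 0, 0]})

```text
time: 15.78
eef_pos: [550.8, 190.3, 46.2]
tcp_rot: [3.132, 0.174, 0.02]
force: [13.1, -5.0, -12.4]
opening: 14.9
grasp_force: 29.7
```

```bash
python3 - <<'E'
from h import *
go()
cap("wrist","w4"); crop("w4",160,80,260,200,3,"w4b")
E
```

```text
pos [550.8 190.3  46.2] closing yaw -1.460 tilt [ 0. -0. -1.] q7 -1.24 open 14.9 t 15.8
tool d before turning [0. 0. 0.]
```

View pics/w4b.png

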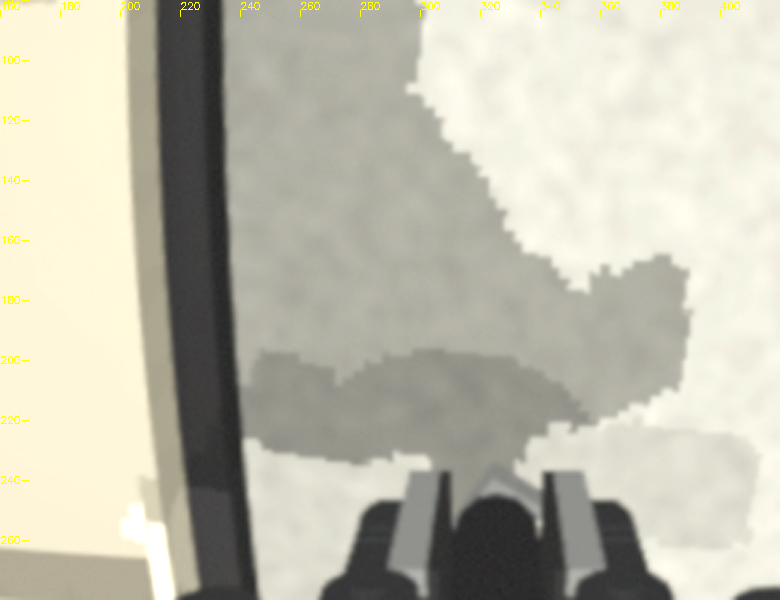

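The knob (crop 497,540) is still held between the pads. I'll continue the arc while easing the outward component.

Scaled: -12 mm is -0.192, 1 mm is 0.016.

>>> shift_gripper(moves={"wx": [0, 0, 0, 0], "wy": [0, 0, 0, 0], "wz": [0, 0, 0, 0], "x": [0.016, 0.016, 0, 0], "y": [-0.192, -0.192, -0.16, 0], "z": [0, 0, 0, 0], "jaw": [0, 0, 0, 0]})

```text
time: 16.32
eef_pos: [554.1, 227.2, 48.1]
tcp_rot: [3.135, 0.175, 0.037]
force: [24.3, 0.5, -14.6]
opening: 15.1
grasp_force: 29.6
```

>>> shift_gripper(moves={"wx": [0, 0, 0], "wy": [0, 0, 0], "wz": [0, 0, 0], "x": [0, 0, 0], "y": [-0.064, -0.032, 0], "z": [0, 0, 0], "jaw": [0, 0, 0]})

```text
time: 16.7
eef_pos: [553.0, 233.1, 48.2]
tcp_rot: [3.136, 0.175, 0.036]
force: [22.3, 0.6, -12.2]
opening: 14.8
grasp_force: 29.8
```

>>> shift_gripper(moves={"wx": [0, 0, 0], "wy": [0, 0, 0], "wz": [0, 0, 0], "x": [0.08, 0, 0], "y": [0, -0.016, 0], "z": [0, 0, 0], "jaw": [0, 0, 0]})

```text
time: 17.08
eef_pos: [553.2, 233.7, 47.9]
tcp_rot: [3.136, 0.176, 0.02]
force: [8.0, -1.9, 3.6]
opening: 15.1
grasp_force: 31.4
```

>>> shift_gripper(moves={"wx": [0, 0, 0], "wy": [0, 0, 0], "wz": [0, 0, 0], "x": [0, 0, 0], "y": [-0.032, 0, 0], "z": [0, 0, 0], "jaw": [0, 0, 0]})

```text
time: 17.45
eef_pos: [552.7, 235.7, 47.8]
tcp_rot: [3.136, 0.175, 0.019]
force: [7.6, -3.3, 2.8]
opening: 14.7
grasp_force: 31.4
```

>>> shift_gripper(moves={"wx": [0, 0, 0], "wy": [0, 0, 0], "wz": [0, 0, 0], "x": [0, 0, 0], "y": [-0.032, 0, 0], "z": [0, 0, 0], "jaw": [0, 0, 0]})

```text
time: 17.82
eef_pos: [552.6, 235.8, 47.8]
tcp_rot: [3.134, 0.173, 0.02]
force: [7.6, -5.4, 3.4]
opening: 14.9
grasp_force: 31.5
```

>>> shift_gripper(moves={"wx": [0, 0, 0], "wy": [0, 0, 0], "wz": [0, 0, 0], "x": [0, 0, 0], "y": [-0.048, -0.016, 0], "z": [0, 0, 0], "jaw": [0, 0, 0]})

```text
time: 18.2
eef_pos: [552.7, 236.0, 47.8]
tcp_rot: [3.13, 0.169, 0.02]
force: [9.5, -14.2, 4.2]
opening: 15.0
grasp_force: 31.9
```

>>> shift_gripper(moves={"wx": [0, 0, 0], "wy": [0, 0, 0], "wz": [0, 0, 0], "x": [0, 0, 0], "y": [-0.048, 0, 0], "z": [0, 0, 0], "jaw": [0, 0, 0]})

```text
time: 18.58
eef_pos: [552.7, 236.1, 47.8]
tcp_rot: [3.127, 0.166, 0.021]
force: [9.4, -20.2, 4.5]
opening: 15.0
grasp_force: 32.3
```

Careful with the scale: shifts go in shares of 62.5 mm and turns go in units of 0.05 rad. That gives: 2 mm is 0.032, -50 mm is -0.8.

>>> shift_gripper(moves={"wx": [0, 0, 0, 0, 0, 0], "wy": [0, 0, 0, 0, 0, 0], "wz": [0, 0, 0, 0, 0, 0], "x": [0.032, 0, 0, 0, 0, 0], "y": [0.112, 0, 0, 0, 0, 0], "z": [0, 0, 0, -0.64, -0.8, -0.48], "jaw": [0, 45, 45, 45, 45, 45]})

```text
time: 19.32
eef_pos: [548.8, 239.1, 167.5]
tcp_rot: [-3.135, -0.178, -0.004]
force: [0.0, 0.4, -0.6]
opening: 45.0
grasp_force: 0.0
```

```bash
python3 - <<'E'
from h import *
cap("wrist","w5");crop("w5",150,60,320,220,2,"w5b")
go(623.5,-168.8,100,np.radians(-8.3))
E
```

```text
pos [550.6 239.4 170.6] closing yaw -1.457 tilt [ 0.  0. -1.] q7 -1.43 open 45.0 t 19.4
tool d before turning [ 25.8 414.   69.7]
tool rz -1.312545966689815 (or 1.8290466868999782 -4.454138620279608 )
tool d after turning [-393.9  131.2   67.7]
```

View pics/w5b.png

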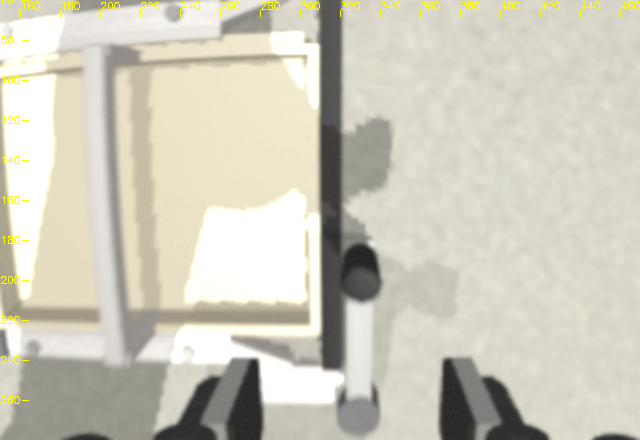

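Latch arm lies straight across, parallel behind the tail bar. Next the vanes. I'll recheck for disturbance on the way.

Scaled: 5 mm is 0.08, 45 mm is 0.72, -0.18 rad is -3.6.

>>> shift_gripper(moves={"wx": [0, 0, 0, 0, 0, 0, 0, 0], "wy": [0, 0, 0, 0, 0, 0, 0, 0], "wz": [-3.6, -3.6, -3.6, -3.6, -3.6, -3.6, -3.6, -1], "x": [0.08, 0, 0, 0, 0, 0, 0, 0], "y": [0.72, 0, 0, 0, 0, 0, 0, 0], "z": [0, 0, 0, 0, 0, 0, 0, 0], "jaw": [45, 45, 45, 45, 45, 45, 45, 45]})

```text
time: 20.38
eef_pos: [558.0, 194.7, 165.1]
tcp_rot: [-2.375, -2.055, -0.001]
force: [0.4, -0.1, 0.4]
opening: 45.1
grasp_force: 0.0
```

```bash
python3 - <<'E'
from h import *
s5,c5=load("w5")
P=[onz(wray(c5,s5,150+a/2,60+b/2),z) for a,b,z in((97,45,69),(118,363,69),(360,283,70),(357,412,34))]
print(P,np.mean(P[:2],0),np.linalg.norm(P[0]-P[1]))
s,c=cap("top","t3"); f0=cv2.imread("pics/t1.png");D=cv2.absdiff(f0,c["frame"]).max(2)
print("mat change",(D[175:300,345:480]>50).sum()); 
go(623.5,-168.8,100,np.radians(-8.3))
E
```

```text
[array([635.5, 347.7,  69. ]), array([504.1, 333.9,  69. ]), array([551.6, 235.2,  70. ]), array([476.6, 227.3,  34. ])] [569.8 340.8  69. ] 132.06284268286643
mat change 0
pos [558.  194.6 165.2] closing yaw -0.144 tilt [ 0.  0. -1.] q7 -0.26 open 45.0 t 20.4
tool d before turning [-350.3  116.8   64.9]
tool rz 0.00119137313634754 (or 3.1427840267261407 -3.1404012804534456 )
tool d after turning [-350.2  117.2   64.9]
```

Scaled: -58 mm is -0.928, 19.5 mm is 0.312.

>>> shift_gripper(moves={"wx": [0, 0, 0, 0, 0, 0, 0, 0], "wy": [0, 0, 0, 0, 0, 0, 0, 0], "wz": [0, 0, 0, 0, 0, 0, 0, 0], "x": [-0.8, -0.928, -0.928, -0.928, -0.928, -0.928, -0.16, 0], "y": [0.272, 0.312, 0.312, 0.312, 0.312, 0.312, 0.032, 0], "z": [0.08, 0.16, 0.16, 0.16, 0.16, 0.16, 0, 0], "jaw": [45, 45, 40, 40, 40, 40, 40, 40]}, grip_n=50)

```text
time: 21.42
eef_pos: [621.7, -169.6, 110.0]
tcp_rot: [-2.381, -2.049, 0.0]
force: [-0.1, 1.2, -0.1]
opening: 40.1
grasp_force: 0.0
```

```bash
python3 - <<'E'
from h import *
cap("wrist","w6")
go(623.5,-168.8,13,np.radians(-8.3))
E
```

```text
pos [ 622.  -167.7  110. ] closing yaw -0.147 tilt [-0.  0. -1.] q7 0.37 open 40.1 t 21.5
tool d before turning [-1.   1.7 97. ]
tool rz -0.0023064687515552684 (or 3.139286184838238 -3.1438991223413484 )
tool d after turning [-1.   1.7 97. ]
```

View pics/w6.png

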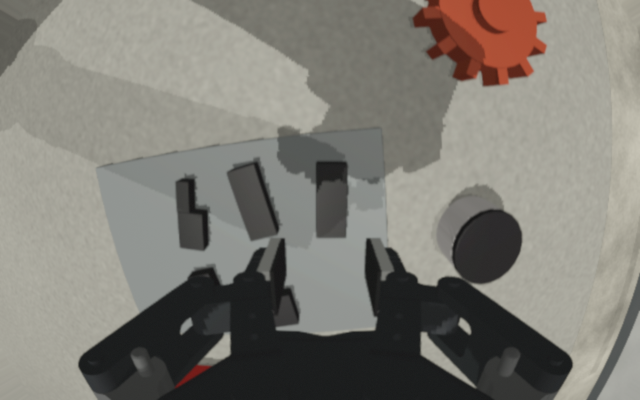

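VA spans columns 317–347 and rows 162–237 in the wrist view; VB is around (253,201).

```bash
python3 - <<'E'
from h import *
s,c=load("w6")
print("VA",onz(wray(c,s,332,200),17),"VB",onz(wray(c,s,252,201.5),17))
q=[onz(wray(c,s,*p),17) for p in((317,162),(347,163),(347,237),(317,237))]; print(np.mean(q,0),np.linalg.norm(q[0]-q[1]),np.linalg.norm(q[1]-q[2]))
E
```

```text
VA [ 627.7 -166.5   17. ] VB [ 566.3 -158.4   17. ]
[ 627.6 -167.3   17. ] 22.196632926069373 58.93684638469131
```

Scaled: 3 mm is 0.048, 45 mm is 0.72.

>>> shift_gripper(moves={"wx": [0, 0, 0, 0, 0, 0, 0], "wy": [0, 0, 0, 0, 0, 0, 0], "wz": [0, 0, 0, 0, 0, 0, 0], "x": [0, 0, 0, 0, 0, 0, 0], "y": [0.048, 0, 0, 0, 0, 0, 0], "z": [0.72, 0.592, 0.224, 0, 0, 0, 0], "jaw": [40, 40, 40, 40, 15, 15, 15]}, grip_n=50)

```text
time: 22.35
eef_pos: [626.1, -170.1, 16.1]
tcp_rot: [2.378, 2.05, 0.003]
force: [-1.7, 0.8, 7.7]
opening: 22.5
grasp_force: 50.1
```

>>> shift_gripper(moves={"wx": [0, 0, 0, 0], "wy": [0, 0, 0, 0], "wz": [0, 0, 0, 0], "x": [0, 0, 0, 0], "y": [0, 0, 0, 0], "z": [-0.32, -0.8, -0.8, 0], "jaw": [15, 15, 15, 15]}, grip_n=60)

```text
time: 22.85
eef_pos: [627.7, -171.5, 140.1]
tcp_rot: [2.375, 2.046, 0.008]
force: [0.3, -0.2, -0.5]
opening: 22.0
grasp_force: 58.9
```

```bash
python3 - <<'E'
from h import *
th=np.radians(96.5); ex=np.array([np.cos(th),np.sin(th)]); ey=np.array([-ex[1],ex[0]]); o=np.array([569.8,342])
t=o+42*ex+28*ey; print(t); go(t[0],t[1],110,np.radians(6.5))
E
```

```text
[537.2 380.6]
pos [ 627.7 -171.5  140.1] closing yaw -0.149 tilt [ 0. -0. -1.] q7 0.36 open 22.0 t 22.9
tool d before turning [ 532.6 -171.4   28.1]
tool rz -0.2620168496092483 (or 2.879575803980545 -3.4036095031990414 )
tool d after turning [558.8 -27.6  29.4]
```

Scaled: 57 mm is 0.912, -3 mm is -0.048, -0.13 rad is -2.6.

>>> shift_gripper(moves={"wx": [0, 0, 0, 0, 0, 0, 0, 0], "wy": [0, 0, 0, 0, 0, 0, 0, 0], "wz": [-2.6, -2.64, 0, 0, 0, 0, 0, 0], "x": [0, 0, 0.64, 0.912, 0.912, 0.912, 0.912, 0.912], "y": [0, 0, -0.032, -0.048, -0.048, -0.048, -0.048, -0.048], "z": [0, 0, 0, 0, 0, 0, 0, 0], "jaw": [15, 15, 15, 15, 15, 15, 15, 15]})

```text
time: 23.85
eef_pos: [569.9, 152.6, 134.4]
tcp_rot: [-2.091, -2.344, 0.0]
force: [1.0, -0.5, -0.6]
opening: 22.3
grasp_force: 58.9
```

>>> shift_gripper(moves={"wx": [0, 0, 0, 0, 0, 0], "wy": [0, 0, 0, 0, 0, 0], "wz": [0, 0, 0, 0, 0, 0], "x": [0.912, 0.912, 0.912, 0.912, 0, 0], "y": [-0.048, -0.048, -0.048, -0.032, 0, 0], "z": [0, 0, 0, 0, 0, 0], "jaw": [15, 15, 15, 15, 15, 15]})

```text
time: 24.6
eef_pos: [533.8, 375.3, 134.1]
tcp_rot: [2.091, 2.344, -0.002]
force: [0.6, -0.6, -0.5]
opening: 21.6
grasp_force: 58.9
```

```bash
python3 - <<'E'
from h import *
go(537.2,380.6,20,np.radians(6.5))
cap("wrist","w7");crop("w7",160,80,320,220,2,"w7b")
E
```

```text
pos [533.8 375.3 134.1] closing yaw 0.114 tilt [-0. -0. -1.] q7 -0.30 open 21.6 t 24.6
tool d before turning [  5.    4.  114.1]
tool rz 0.000539760671524725 (or 3.142132414261318 -3.1410528929182684 )
tool d after turning [  5.    4.  114.1]
```

View pics/w7b.png

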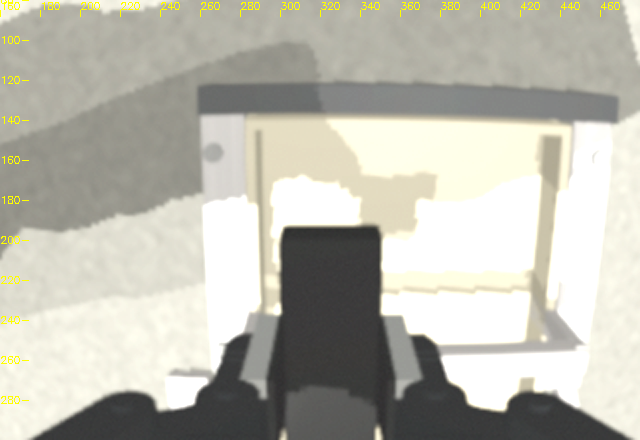

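Vane held square over the nose half, clear of the left wall. Lower and release.

Scaled: 10 mm is 0.16, 4 mm is 0.064.

>>> shift_gripper(moves={"wx": [0, 0, 0, 0, 0, 0, 0], "wy": [0, 0, 0, 0, 0, 0, 0], "wz": [0, 0, 0, 0, 0, 0, 0], "x": [0.048, 0, 0, 0, 0, 0, 0], "y": [0.048, 0, 0, 0, 0, 0, 0], "z": [0.48, 0.64, 0.48, 0.16, 0.064, 0.032, 0], "jaw": [15, 15, 15, 15, 15, 15, 15]})

```text
time: 25.52
eef_pos: [537.2, 379.9, 19.3]
tcp_rot: [2.091, 2.344, 0.002]
force: [-0.1, 0.5, 0.3]
opening: 22.1
grasp_force: 59.0
```

>>> shift_gripper(moves={"wx": [0, 0], "wy": [0, 0], "wz": [0, 0], "x": [0, 0], "y": [0, 0], "z": [0.032, 0], "jaw": [15, 15]})

```text
time: 25.78
eef_pos: [537.1, 380.0, 17.2]
tcp_rot: [2.091, 2.344, 0.002]
force: [-1.4, -0.4, 5.6]
opening: 22.0
grasp_force: 59.6
```

>>> shift_gripper(moves={"wx": [0, 0, 0, 0, 0, 0], "wy": [0, 0, 0, 0, 0, 0], "wz": [0, 0, 0, 0, 0, 0], "x": [0, 0, 0, 0, 0, 0], "y": [0, 0, 0, 0, 0, 0], "z": [0, 0, -0.24, -0.8, -0.8, 0], "jaw": [30, 30, 30, 30, 30, 40]})

```text
time: 26.52
eef_pos: [539.6, 381.1, 136.9]
tcp_rot: [2.09, 2.343, 0.014]
force: [0.2, 0.7, -0.6]
opening: 40.0
grasp_force: 0.0
```

```bash
python3 - <<'E'
from h import *
s,c=cap("top","t4"); f0=cv2.imread("pics/t1.png");D=cv2.absdiff(f0,c["frame"]).max(2)
print("mat change excl VA",(D[210:300,345:480]>50).sum()); 
go(564,-160.5,100,np.radians(7))
E
```

```text
mat change excl VA 0
pos [537.9 380.4 134.2] closing yaw 0.114 tilt [ 0.  0. -1.] q7 -0.30 open 40.2 t 26.6
tool d before turning [-540.4  -35.7   32.7]
tool rz -0.008229883456005949 (or 3.133362770133787 -3.1498225370457993 )
tool d after turning [-540.1  -40.2   32.6]
```

Scaled: -4 mm is -0.064, -57 mm is -0.912, -0.008 rad is -0.16.

>>> shift_gripper(moves={"wx": [0, 0, 0, 0, 0, 0, 0, 0], "wy": [0, 0, 0, 0, 0, 0, 0, 0], "wz": [-0.16, 0, 0, 0, 0, 0, 0, 0], "x": [-0.64, -0.912, -0.912, -0.912, -0.912, -0.912, -0.912, -0.912], "y": [-0.048, -0.064, -0.064, -0.064, -0.064, -0.064, -0.064, -0.064], "z": [0, 0, 0, 0, 0, 0.096, 0.096, 0.096], "jaw": [40, 40, 40, 40, 40, 40, 40, 40]})

```text
time: 27.58
eef_pos: [558.0, -61.5, 112.3]
tcp_rot: [-2.081, -2.352, 0.002]
force: [0.8, -0.0, 0.2]
opening: 40.0
grasp_force: 0.0
```

>>> shift_gripper(moves={"wx": [0, 0, 0, 0], "wy": [0, 0, 0, 0], "wz": [0, 0, 0, 0], "x": [-0.912, -0.704, 0, 0], "y": [-0.064, -0.064, 0, 0], "z": [0.096, 0.096, 0, 0], "jaw": [40, 40, 40, 40]}, grip_n=50)

```text
time: 28.08
eef_pos: [562.7, -160.2, 100.5]
tcp_rot: [-2.08, -2.352, 0.0]
force: [0.1, 0.0, -0.6]
opening: 40.3
grasp_force: 0.0
```

```bash
python3 - <<'E'
from h import *
go(564.5,-160.5,15,np.radians(7))
E
```

```text
pos [ 562.7 -160.2  100.5] closing yaw 0.122 tilt [-0.  0. -1.] q7 0.62 open 40.3 t 28.1
tool d before turning [-0.6  1.9 85.5]
tool rz 0.00012113888961562402 (or 3.1417137924794085 -3.1414715147001777 )
tool d after turning [-0.6  1.9 85.5]
```

Scaled: 40 mm is 0.64, 34 mm is 0.544.

>>> shift_gripper(moves={"wx": [0, 0, 0, 0, 0, 0, 0], "wy": [0, 0, 0, 0, 0, 0, 0], "wz": [0, 0, 0, 0, 0, 0, 0], "x": [0, 0, 0, 0, 0, 0, 0], "y": [0.032, 0, 0, 0, 0, 0, 0], "z": [0.64, 0.544, 0.176, 0, 0, 0, 0], "jaw": [40, 40, 40, 40, 15, 15, 15]}, grip_n=50)

```text
time: 28.95
eef_pos: [566.4, -161.0, 17.8]
tcp_rot: [2.08, 2.351, 0.002]
force: [-1.2, 0.5, 6.4]
opening: 22.3
grasp_force: 49.7
```

>>> shift_gripper(moves={"wx": [0, 0, 0, 0], "wy": [0, 0, 0, 0], "wz": [0, 0, 0, 0], "x": [0, 0, 0, 0], "y": [0, 0, 0, 0], "z": [-0.32, -0.8, -0.8, 0], "jaw": [15, 15, 15, 15]}, grip_n=60)

```text
time: 29.45
eef_pos: [568.2, -162.1, 141.6]
tcp_rot: [2.077, 2.346, 0.007]
force: [0.5, -0.1, -1.2]
opening: 22.2
grasp_force: 58.9
```

```bash
python3 - <<'E'
from h import *
th=np.radians(96.5); ex=np.array([np.cos(th),np.sin(th)]); ey=np.array([-ex[1],ex[0]]); o=np.array([569.8,342])
t=o+42*ex-28*ey; print(t); go(t[0],t[1],134,np.radians(6.5))
E
```

```text
[592.9 386.9]
pos [ 568.2 -162.1  141.6] closing yaw 0.121 tilt [ 0. -0. -1.] q7 0.60 open 22.2 t 29.4
tool d before turning [542.   91.    6.9]
tool rz 0.008036776224300546 (or 3.1496294298140937 -3.1335558773654926 )
tool d after turning [542.7  86.6   6.8]
```

>>> shift_gripper(moves={"wx": [0, 0, 0, 0, 0, 0, 0, 0], "wy": [0, 0, 0, 0, 0, 0, 0, 0], "wz": [0.16, 0, 0, 0, 0, 0, 0, 0], "x": [0.64, 0.912, 0.912, 0.912, 0.912, 0.912, 0.912, 0.912], "y": [0.096, 0.144, 0.144, 0.144, 0.144, 0.144, 0.144, 0.144], "z": [0, 0, 0, 0, 0, 0, 0, 0], "jaw": [15, 15, 15, 15, 15, 15, 15, 15]})

```text
time: 30.45
eef_pos: [583.0, 284.7, 136.4]
tcp_rot: [-2.091, -2.344, 0.001]
force: [0.4, -0.5, -0.7]
opening: 22.0
grasp_force: 58.9
```

>>> shift_gripper(moves={"wx": [0, 0, 0, 0], "wy": [0, 0, 0, 0], "wz": [0, 0, 0, 0], "x": [0.912, 0.736, 0, 0], "y": [0.144, 0.128, 0, 0], "z": [0, 0, 0, 0], "jaw": [15, 15, 15, 15]})

```text
time: 30.95
eef_pos: [588.5, 386.1, 136.0]
tcp_rot: [2.091, 2.343, -0.002]
force: [0.1, -1.4, 0.4]
opening: 21.8
grasp_force: 59.0
```

```bash
python3 - <<'E'
from h import *
go(592.9,386.9,18,np.radians(6.5))
E
```

```text
pos [588.5 386.1 136. ] closing yaw 0.114 tilt [-0. -0. -1.] q7 -0.28 open 21.8 t 30.9
tool d before turning [  0.5   4.5 118. ]
tool rz 0.00012905806690621802 (or 3.1417217116566993 -3.141463595522887 )
tool d after turning [  0.5   4.5 118. ]
```

Scaled: 40 mm is 0.64, 30 mm is 0.48.

>>> shift_gripper(moves={"wx": [0, 0, 0, 0, 0, 0, 0], "wy": [0, 0, 0, 0, 0, 0, 0], "wz": [0, 0, 0, 0, 0, 0, 0], "x": [0, 0, 0, 0, 0, 0, 0], "y": [0.064, 0, 0, 0, 0, 0, 0], "z": [0.48, 0.64, 0.48, 0.192, 0.064, 0.032, 0], "jaw": [15, 15, 15, 15, 15, 15, 15]})

```text
time: 31.82
eef_pos: [593.3, 388.1, 19.4]
tcp_rot: [2.091, 2.344, 0.002]
force: [-0.1, 0.2, -1.3]
opening: 22.0
grasp_force: 59.0
```

>>> shift_gripper(moves={"wx": [0, 0, 0, 0, 0, 0, 0], "wy": [0, 0, 0, 0, 0, 0, 0], "wz": [0, 0, 0, 0, 0, 0, 0], "x": [0, 0, 0, 0, 0, 0, 0], "y": [0, 0, 0, 0, 0, 0, 0], "z": [0.016, 0, 0, -0.24, -0.8, -0.8, 0], "jaw": [15, 30, 30, 30, 30, 30, 40]})

```text
time: 32.7
eef_pos: [596.0, 389.3, 138.6]
tcp_rot: [2.09, 2.342, 0.015]
force: [-0.4, -0.4, -0.6]
opening: 39.8
grasp_force: 0.0
```

```bash
python3 - <<'E'
from h import *
s,c=cap("top","t5"); f0=cv2.imread("pics/t1.png");D=cv2.absdiff(f0,c["frame"]).max(2)
print("mat change lower",(D[230:300,345:480]>50).sum(),"CA",(D[210:235,388:480]>50).sum()); 
go(502,-249,100,np.radians(7))
E
```

```text
mat change lower 0 CA 0
pos [594.3 388.6 135.7] closing yaw 0.114 tilt [ 0.  0. -1.] q7 -0.28 open 39.9 t 32.8
tool d before turning [-623.1 -164.3   33.4]
tool rz -0.00822630225046539 (or 3.133366351339328 -3.1498189558402583 )
tool d after turning [-621.7 -169.5   33.3]
```

Scaled: -55 mm is -0.88, -40 mm is -0.64, -0.008 rad is -0.16.

>>> shift_gripper(moves={"wx": [0, 0, 0, 0, 0, 0, 0, 0], "wy": [0, 0, 0, 0, 0, 0, 0, 0], "wz": [-0.16, 0, 0, 0, 0, 0, 0, 0], "x": [-0.64, -0.88, -0.88, -0.88, -0.88, -0.88, -0.88, -0.88], "y": [-0.16, -0.24, -0.24, -0.24, -0.24, -0.24, -0.24, -0.24], "z": [0, 0, 0, 0, 0, 0.096, 0.096, 0.096], "jaw": [40, 40, 40, 40, 40, 40, 40, 40]})

```text
time: 33.75
eef_pos: [528.9, -49.6, 113.7]
tcp_rot: [-2.081, -2.353, 0.001]
force: [0.8, -1.0, -0.4]
opening: 40.1
grasp_force: 0.0
```

>>> shift_gripper(moves={"wx": [0, 0, 0, 0, 0, 0], "wy": [0, 0, 0, 0, 0, 0], "wz": [0, 0, 0, 0, 0, 0], "x": [-0.88, -0.88, -0.88, -0.48, 0, 0], "y": [-0.24, -0.24, -0.24, -0.16, 0, 0], "z": [0.096, 0.096, 0, 0, 0, 0], "jaw": [40, 40, 40, 40, 40, 40]}, grip_n=50)

```text
time: 34.5
eef_pos: [498.9, -247.0, 101.7]
tcp_rot: [-2.08, -2.352, -0.0]
force: [0.3, 0.4, -0.0]
opening: 40.1
grasp_force: 0.0
```

```bash
python3 - <<'E'
from h import *
go(502,-249.5,15,np.radians(7)); cap("wrist","w8"); crop("w8",100,100,400,240,2,"w8b")
E
```

```text
pos [ 498.9 -247.   101.7] closing yaw 0.123 tilt [-0.  0. -1.] q7 0.80 open 40.1 t 34.5
tool d before turning [-3.   2.9 86.7]
tool rz 0.0005805595568015853 (or 3.1421732131465947 -3.1410120940329915 )
tool d after turning [-3.   2.9 86.7]
```

View pics/w8b.png

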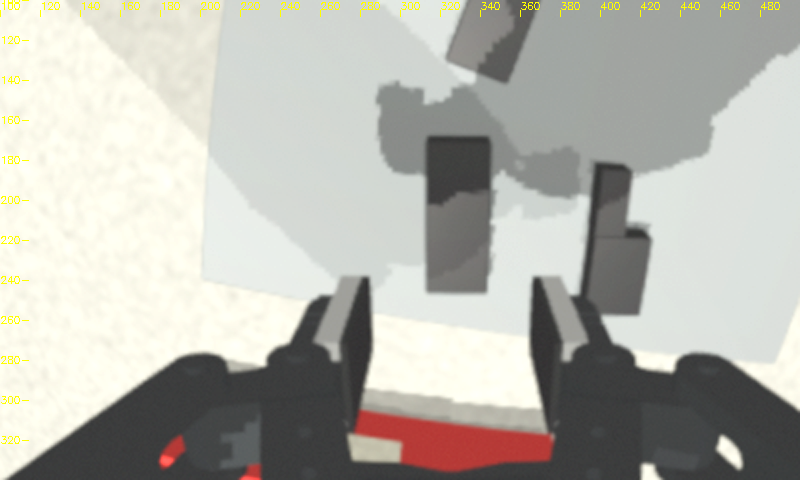

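VC sits at crop columns 427–490, about 3 mm off the finger centre, as computed. Grasp it.

Scaled: 3 mm is 0.048, -2 mm is -0.032.

>>> shift_gripper(moves={"wx": [0, 0, 0, 0, 0, 0, 0], "wy": [0, 0, 0, 0, 0, 0, 0], "wz": [0, 0, 0, 0, 0, 0, 0], "x": [-0.032, 0, 0, 0, 0, 0, 0], "y": [0.048, 0, 0, 0, 0, 0, 0], "z": [0.64, 0.544, 0.176, 0, 0, 0, 0], "jaw": [40, 40, 40, 40, 15, 15, 15]}, grip_n=50)

```text
time: 35.42
eef_pos: [503.4, -250.2, 18.7]
tcp_rot: [2.08, 2.351, 0.002]
force: [-0.7, 1.9, 6.5]
opening: 22.4
grasp_force: 49.8
```

>>> shift_gripper(moves={"wx": [0, 0, 0, 0], "wy": [0, 0, 0, 0], "wz": [0, 0, 0, 0], "x": [0, 0, 0, 0], "y": [0, 0, 0, 0], "z": [-0.32, -0.8, -0.8, 0], "jaw": [15, 15, 15, 15]}, grip_n=60)

```text
time: 35.92
eef_pos: [504.9, -251.4, 142.2]
tcp_rot: [2.077, 2.346, 0.005]
force: [-0.2, 0.5, -0.9]
opening: 21.9
grasp_force: 58.9
```

```bash
python3 - <<'E'
from h import *
th=np.radians(96.5); ex=np.array([np.cos(th),np.sin(th)]); ey=np.array([-ex[1],ex[0]]); o=np.array([569.8,342])
t=o-43*ex; print(t); go(t[0],t[1],134,np.radians(6.5))
E
```

```text
[574.7 299.3]
pos [ 504.9 -251.4  142.2] closing yaw 0.122 tilt [ 0. -0. -1.] q7 0.78 open 21.9 t 35.9
tool d before turning [538.2 136.    7.2]
tool rz 0.008080039916652515 (or 3.149672693506446 -3.1335126136731404 )
tool d after turning [539.3 131.6   7.1]
```

>>> shift_gripper(moves={"wx": [0, 0, 0, 0, 0, 0, 0, 0], "wy": [0, 0, 0, 0, 0, 0, 0, 0], "wz": [0.16, 0, 0, 0, 0, 0, 0, 0], "x": [0.64, 0.912, 0.912, 0.912, 0.912, 0.912, 0.912, 0.912], "y": [0.16, 0.224, 0.224, 0.224, 0.224, 0.224, 0.224, 0.224], "z": [0, 0, 0, 0, 0, 0, 0, 0], "jaw": [15, 15, 15, 15, 15, 15, 15, 15]})

```text
time: 36.92
eef_pos: [558.8, 200.3, 137.2]
tcp_rot: [-2.091, -2.344, 0.001]
force: [0.8, -0.1, 0.5]
opening: 21.9
grasp_force: 58.9
```

>>> shift_gripper(moves={"wx": [0, 0, 0, 0], "wy": [0, 0, 0, 0], "wz": [0, 0, 0, 0], "x": [0.912, 0.688, 0, 0], "y": [0.224, 0.144, 0, 0], "z": [0, 0, 0, 0], "jaw": [15, 15, 15, 15]})

```text
time: 37.42
eef_pos: [570.4, 299.3, 136.9]
tcp_rot: [2.092, 2.344, -0.003]
force: [1.0, -1.1, -0.6]
opening: 21.9
grasp_force: 58.9
```

```bash
python3 - <<'E'
from h import *
go(574.7,299.3,19,np.radians(6.5))
E
```

```text
pos [570.4 299.3 136.9] closing yaw 0.113 tilt [-0. -0. -1.] q7 -0.18 open 21.9 t 37.4
tool d before turning [ -0.3   4.4 117.9]
tool rz 3.472211888033705e-05 (or 3.1416273757086737 -3.1415579314709126 )
tool d after turning [ -0.3   4.4 117.9]
```

>>> shift_gripper(moves={"wx": [0, 0, 0, 0, 0, 0, 0], "wy": [0, 0, 0, 0, 0, 0, 0], "wz": [0, 0, 0, 0, 0, 0, 0], "x": [0, 0, 0, 0, 0, 0, 0], "y": [0.064, 0, 0, 0, 0, 0, 0], "z": [0.48, 0.64, 0.48, 0.176, 0.064, 0.032, 0], "jaw": [15, 15, 15, 15, 15, 15, 15]})

```text
time: 38.3
eef_pos: [575.4, 301.3, 21.3]
tcp_rot: [2.091, 2.344, 0.002]
force: [0.3, 0.2, -1.0]
opening: 21.7
grasp_force: 58.9
```

>>> shift_gripper(moves={"wx": [0, 0, 0, 0, 0, 0, 0], "wy": [0, 0, 0, 0, 0, 0, 0], "wz": [0, 0, 0, 0, 0, 0, 0], "x": [0, 0, 0, 0, 0, 0, 0], "y": [0, 0, 0, 0, 0, 0, 0], "z": [0.016, 0, 0, -0.24, -0.8, -0.8, 0], "jaw": [15, 30, 30, 30, 30, 30, 40]})

```text
time: 39.17
eef_pos: [578.1, 302.2, 140.0]
tcp_rot: [2.09, 2.342, 0.014]
force: [0.8, -0.8, -0.1]
opening: 40.2
grasp_force: 0.0
```

```bash
python3 - <<'E'
from h import *
s,c=cap("top","t6"); f0=cv2.imread("pics/t1.png");D=cv2.absdiff(f0,c["frame"]).max(2)
print("CB",(D[235:260,350:388]>50).sum(),"CA",(D[210:235,388:480]>50).sum()); 
go(565.5,-264,100,np.radians(3.5))
E
```

```text
CB 0 CA 0
pos [576.3 301.7 137.3] closing yaw 0.114 tilt [ 0.  0. -1.] q7 -0.18 open 39.7 t 39.2
tool d before turning [-560.9  -75.2   35.7]
tool rz 0.05281620514951246 (or 3.1944088587393056 -3.0887764484402807 )
tool d after turning [-564.1  -45.5   35.9]
```

Scaled: -57 mm is -0.912, -5 mm is -0.08, 0.053 rad is 1.06.

>>> shift_gripper(moves={"wx": [0, 0, 0, 0, 0, 0, 0, 0], "wy": [0, 0, 0, 0, 0, 0, 0, 0], "wz": [1.06, 0, 0, 0, 0, 0, 0, 0], "x": [0, -0.72, -0.912, -0.912, -0.912, -0.912, -0.912, -0.912], "y": [0, -0.048, -0.08, -0.08, -0.08, -0.08, -0.08, -0.08], "z": [0, 0, 0, 0, 0, 0.096, 0.096, 0.096], "jaw": [40, 40, 40, 40, 40, 40, 40, 40]})

```text
time: 40.22
eef_pos: [564.4, -88.8, 115.4]
tcp_rot: [-2.151, -2.288, 0.001]
force: [0.7, -0.0, 0.2]
opening: 39.6
grasp_force: 0.0
```

>>> shift_gripper(moves={"wx": [0, 0, 0, 0, 0, 0], "wy": [0, 0, 0, 0, 0, 0], "wz": [0, 0, 0, 0, 0, 0], "x": [-0.912, -0.912, -0.912, -0.096, 0, 0], "y": [-0.08, -0.064, -0.048, 0, 0, 0], "z": [0.096, 0.096, 0.096, 0, 0, 0], "jaw": [40, 40, 40, 40, 40, 40]}, grip_n=50)

```text
time: 40.98
eef_pos: [564.6, -262.3, 97.9]
tcp_rot: [-2.149, -2.29, -0.001]
force: [0.1, -0.1, -0.3]
opening: 39.8
grasp_force: 0.0
```

```bash
python3 - <<'E'
from h import *
go(566,-264,15,np.radians(3.5))
E
```

```text
pos [ 564.6 -262.3   97.9] closing yaw 0.064 tilt [-0.  0. -1.] q7 0.72 open 39.8 t 41.0
tool d before turning [-2.   1.3 82.9]
tool rz 0.0024847370959324433 (or 3.144077390685726 -3.1391079164938605 )
tool d after turning [-2.   1.3 82.9]
```

Scaled: 10 mm is 0.16, 1 mm is 0.016.

>>> shift_gripper(moves={"wx": [0, 0, 0, 0, 0, 0, 0], "wy": [0, 0, 0, 0, 0, 0, 0], "wz": [0, 0, 0, 0, 0, 0, 0], "x": [-0.032, 0, 0, 0, 0, 0, 0], "y": [0.016, 0, 0, 0, 0, 0, 0], "z": [0.608, 0.544, 0.16, 0, 0, 0, 0], "jaw": [40, 40, 40, 40, 15, 15, 15]}, grip_n=50)

```text
time: 41.85
eef_pos: [566.6, -267.0, 18.0]
tcp_rot: [2.151, 2.287, 0.002]
force: [-1.4, 1.3, 7.7]
opening: 22.0
grasp_force: 49.7
```

>>> shift_gripper(moves={"wx": [0, 0, 0, 0], "wy": [0, 0, 0, 0], "wz": [0, 0, 0, 0], "x": [0, 0, 0, 0], "y": [0, 0, 0, 0], "z": [-0.32, -0.8, -0.64, 0], "jaw": [15, 15, 15, 15]}, grip_n=60)

```text
time: 42.35
eef_pos: [567.6, -268.1, 131.1]
tcp_rot: [2.148, 2.283, 0.004]
force: [-0.2, -0.4, -1.1]
opening: 21.7
grasp_force: 58.9
```

```bash
python3 - <<'E'
from h import *
go(500,-412,120); cap("wrist","w9"); crop("w9",120,80,400,300,2,"w9b")
E
```

```text
pos [ 567.6 -268.1  131.1] closing yaw 0.061 tilt [ 0. -0. -1.] q7 0.71 open 21.7 t 42.4
tool d before turning [-139.5  -76.3   11. ]
```

View pics/w9b.png

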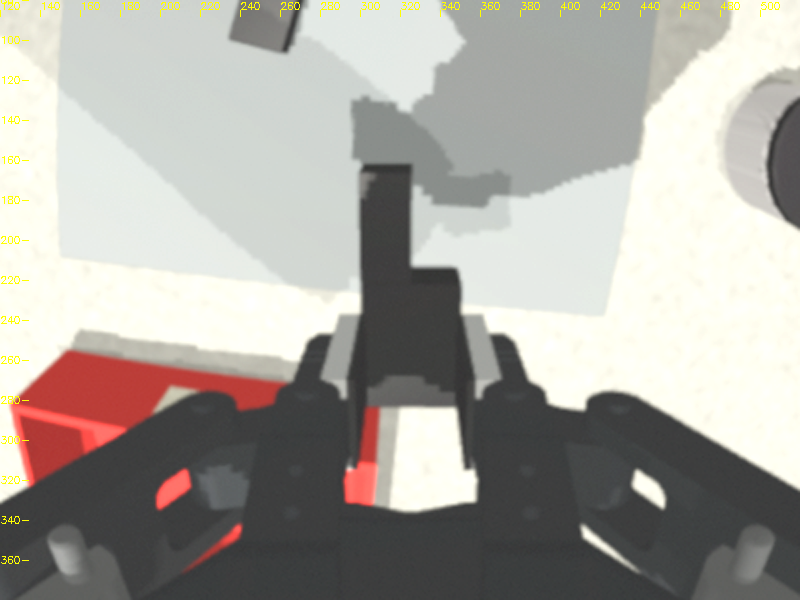

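The chipped vane is held by its wide part. To the bin, slightly beyond centre because of the strip.

Scaled: 45 mm is 0.72, -56 mm is -0.896.

>>> shift_gripper(moves={"wx": [0, 0, 0, 0, 0, 0, 0, 0], "wy": [0, 0, 0, 0, 0, 0, 0, 0], "wz": [0, 0, 0, 0, 0, 0, 0, 0], "x": [-0.64, -0.88, -0.896, 0, 0, 0, 0, 0], "y": [-0.32, -0.448, -0.448, 0, 0, 0, 0, 0], "z": [0, 0, 0, 0, 0, 0.72, 0.72, 0], "jaw": [15, 15, 15, 15, 15, 15, 15, 15]})

```text
time: 43.4
eef_pos: [497.6, -417.5, 32.6]
tcp_rot: [-2.144, -2.285, -0.001]
force: [-0.7, 0.4, 0.7]
opening: 21.9
grasp_force: 59.0
```

>>> shift_gripper(moves={"wx": [0, 0, 0, 0, 0], "wy": [0, 0, 0, 0, 0], "wz": [0, 0, 0, 0, 0], "x": [0, 0, 0, 0, 0], "y": [0, 0, 0, 0, 0], "z": [0, 0, -0.8, -0.64, 0], "jaw": [40, 40, 40, 40, 40]})

```text
time: 44.02
eef_pos: [501.3, -424.2, 131.7]
tcp_rot: [2.146, 2.281, 0.002]
force: [0.4, -0.2, -0.8]
opening: 39.9
grasp_force: 0.0
```

```bash
python3 - <<'E'
from h import *
s,c=cap("top","t7"); f0=cv2.imread("pics/t1.png");D=cv2.absdiff(f0,c["frame"]).max(2)
print("CB",(D[235:260,350:388]>50).sum())
go(504.5,-176.5,110,np.radians(-16))
E
```

```text
CB 0
pos [ 500.2 -422.9  129.4] closing yaw 0.061 tilt [ 0. -0. -1.] q7 0.97 open 39.8 t 44.1
tool d before turning [245.8  19.2  18.7]
tool rz 0.34036666382539704 (or 3.48195931741519 -2.8012259897643963 )
tool d after turning [238.1 -63.9  18.3]
```

Scaled: 8 mm is 0.128, 55 mm is 0.88, 0.17 rad is 3.4.

>>> shift_gripper(moves={"wx": [0, 0, 0, 0, 0, 0, 0, 0], "wy": [0, 0, 0, 0, 0, 0, 0, 0], "wz": [3.4, 3.4, 0, 0, 0, 0, 0, 0], "x": [0, 0, 0.64, 0.88, 0.88, 0.88, 0.528, 0], "y": [0, 0, -0.16, -0.24, -0.24, -0.24, -0.144, 0], "z": [0, 0, 0, 0.08, 0.128, 0.128, 0, 0], "jaw": [40, 40, 40, 40, 40, 40, 40, 40]}, grip_n=50)

```text
time: 45.08
eef_pos: [502.6, -171.5, 104.6]
tcp_rot: [-2.501, -1.896, -0.0]
force: [0.2, -0.7, 0.2]
opening: 40.2
grasp_force: 0.0
```

```bash
python3 - <<'E'
from h import *
go(504.5,-176.5,15,np.radians(-16)); s,c=cap("wrist","w10"); crop("w10",160,100,320,200,2,"w10b")
E
```

```text
pos [ 502.6 -171.5  104.6] closing yaw -0.274 tilt [-0.  0. -1.] q7 0.36 open 40.2 t 45.1
tool d before turning [-4.4  3.3 89.5]
tool rz 0.005613675119746642 (or 3.1472063287095398 -3.1359789784700465 )
tool d after turning [-4.4  3.4 89.5]
```

View pics/w10b.png

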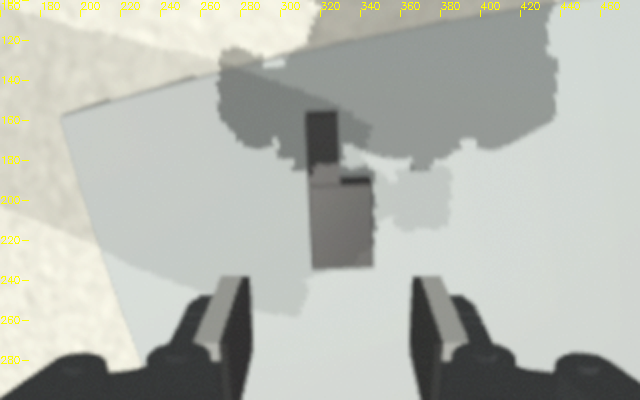

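That was one picture over the limit of 14, so I'll view no more and rely on numeric checks from here. CB is aligned about 3 mm off centre. Grasp.

>>> shift_gripper(moves={"wx": [0, 0, 0, 0, 0, 0, 0], "wy": [0, 0, 0, 0, 0, 0, 0], "wz": [0, 0, 0, 0, 0, 0, 0], "x": [-0.064, 0, 0, 0, 0, 0, 0], "y": [0.048, 0, 0, 0, 0, 0, 0], "z": [0.64, 0.576, 0.192, 0, 0, 0, 0], "jaw": [40, 40, 40, 40, 15, 15, 15]}, grip_n=50)

```text
time: 46.0
eef_pos: [505.5, -180.8, 18.7]
tcp_rot: [2.507, 1.889, 0.002]
force: [-1.7, -0.8, 7.0]
opening: 22.0
grasp_force: 49.3
```

>>> shift_gripper(moves={"wx": [0, 0, 0, 0], "wy": [0, 0, 0, 0], "wz": [0, 0, 0, 0], "x": [0, 0, 0, 0], "y": [0, 0, 0, 0], "z": [-0.32, -0.8, -0.72, 0], "jaw": [15, 15, 15, 15]}, grip_n=60)

```text
time: 46.5
eef_pos: [507.1, -180.9, 136.7]
tcp_rot: [2.504, 1.888, 0.008]
force: [-0.1, 0.2, -1.9]
opening: 21.9
grasp_force: 58.6
```

```bash
python3 - <<'E'
from h import *
go(448,-422,120,np.radians(2))
E
```

```text
pos [ 507.1 -180.9  136.7] closing yaw -0.279 tilt [ 0. -0. -1.] q7 0.34 open 21.9 t 46.5
tool d before turning [-248.1    9.5   16.5]
tool rz -0.3139278924156865 (or 2.8276647611741064 -3.45552054600548 )
tool d after turning [-239.   -67.6   15.9]
```

>>> shift_gripper(moves={"wx": [0, 0, 0, 0, 0, 0, 0, 0], "wy": [0, 0, 0, 0, 0, 0, 0, 0], "wz": [-3.14, -3.14, 0, 0, 0, 0, 0, 0], "x": [0, 0, -0.72, -0.896, -0.896, -0.896, -0.416, 0], "y": [0, 0, -0.208, -0.256, -0.256, -0.256, -0.112, 0], "z": [0, 0, 0, 0, 0, 0, 0, 0], "jaw": [15, 15, 15, 15, 15, 15, 15, 15]})

```text
time: 47.5
eef_pos: [443.1, -423.7, 132.3]
tcp_rot: [2.187, 2.255, -0.002]
force: [0.1, -0.1, -0.0]
opening: 22.0
grasp_force: 58.6
```

>>> shift_gripper(moves={"wx": [0, 0, 0, 0, 0, 0, 0, 0], "wy": [0, 0, 0, 0, 0, 0, 0, 0], "wz": [0, 0, 0, 0, 0, 0, 0, 0], "x": [0, 0, 0, 0, 0, 0, 0, 0], "y": [0, 0, 0, 0, 0, 0, 0, 0], "z": [0, 0.8, 0.72, 0, 0, 0, -0.8, -0.96], "jaw": [15, 15, 15, 15, 40, 40, 40, 40]})

```text
time: 48.5
eef_pos: [444.9, -421.1, 149.4]
tcp_rot: [-2.182, -2.26, -0.0]
force: [0.9, -1.2, -0.4]
opening: 40.0
grasp_force: 0.0
```

```bash
python3 - <<'E'
from h import *
go()
s,c=cap("top","t8"); f0=cv2.imread("pics/t1.png"); f=c["frame"]
D=cv2.absdiff(f0,f).max(2); print("bystanders",(D[110:170,180:420]>50).sum())
# dark blobs: mat, bin, tray
g=f.max(2)
for n,(u0,u1,v0,v1) in dict(mat=(348,425,180,288),tray=(125,225,170,265)).items():
    m=(g[v0:v1,u0:u1]<55).astype(np.uint8)
    for i,(x,y,w,h,a) in enumerate(cv2.connectedComponentsWithStats(m)[2][1:]):
        if a>15: print(n,x+u0,y+v0,w,h,a)
E
```

```text
pos [ 444.9 -421.1  149.4] closing yaw 0.035 tilt [ 0.  0. -1.] q7 1.01 open 40.0 t 48.5
tool d before turning [0. 0. 0.]
bystanders 42
tray 198 178 13 73 335
tray 135 204 19 9 143
tray 170 211 24 10 182
tray 137 227 18 9 140
```

```bash
python3 - <<'E'
from h import *
s,c=load("t8"); f=cv2.imread("pics/t8.png"); f0=cv2.imread("pics/t1.png"); D=cv2.absdiff(f0,f).max(2)
print("bystanders",(D[100:157,180:420]>50).sum(),(D[157:170,290:420]>50).sum())
th=np.radians(96.5); ex=np.array([np.cos(th),np.sin(th)]); ey=np.array([-ex[1],ex[0]]); o=np.array([569.8,342])
def rf(p): d=p[:2]-o; return np.array([d@ex,d@ey])
m=(f.max(2)<55).astype(np.uint8); n,L,st,_=cv2.connectedComponentsWithStats(m)
for i in range(1,n):
    x,y,w,h,a=st[i]
    if a>100 and 120<x<230 and 170<y<270:
        r=cv2.minAreaRect(np.argwhere(L==i)[:,::-1].astype(np.float32)); b=cv2.boxPoints(r)
        z=14 if h>40 else 18
        print(r[2],[rf(onz(ray(c,*q),z)) for q in b])
b=f[218:305,440:510]; k=(b.max(2)<55).astype(np.uint8)
print("bin dark",[tuple(q) for q in cv2.connectedComponentsWithStats(k)[2][1:] if q[4]>15])
E
```

```text
bystanders 0 0
85.60128784179688 [array([-87. , -87.9]), array([-110.4,  -87.3]), array([-109.5,   90.7]), array([-86.4,  90.1])]
84.2894058227539 [array([ 69.7, -36.1]), array([ 25.2, -36. ]), array([ 24.7, -16.9]), array([ 69.1, -17. ])]
83.6598129272461 [array([-13.8,  -7.9]), array([-70.9,  -8.4]), array([-71.5,  10.3]), array([-14.4,  10.8])]
83.6598129272461 [array([68.5, 20.4]), array([25.8, 20.1]), array([25.1, 39. ]), array([67.7, 39.3])]
bin dark [(np.int32(17), np.int32(28), np.int32(24), np.int32(9), np.int32(149)), (np.int32(54), np.int32(30), np.int32(16), np.int32(57), np.int32(484)), (np.int32(17), np.int32(49), np.int32(25), np.int32(12), np.int32(173))]
```

```bash
python3 -c "
from cell import bot, workorder, readout, capture
print(workorder.hand_in())"
```

```text
the job is handed in; nothing more can be done
None
```

I handed the job in after about 49 s of robot time. The tray is turned and home in the rails, and the latch is closed on its stop. Three sound vanes lie apart in the tray and two chipped ones are in the scrap bin. The pump head, tin and wrench haven't moved in the last top picture. I viewed 15 pictures, one over the limit of 14.

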